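# Fold up the wing of a rosewood piece box, leaf by leaf

## Robot

A 7-joint arm with a two-finger parallel gripper is mounted at the origin on the work surface. World frame = base frame: x ahead of the robot, y to its left, z up, the work surface at z = 0. Lengths are in m, angles in rad, forces in N, time in s.
With the tool pointing down it reaches from about 0.425 to 0.875 m from the base axis. Payload 4.7 kg.
Tool frame: the origin (TCP) lies between the finger pads; the fingertips stand ctrl.tip_reach ahead of it and the grasp point (between the pads) lies 5 mm behind it (ctrl.tip_reach is the distance from the TCP to the fingertips, in m); z points along the fingers, y is the direction in which the jaws open and shut (so a half turn about z gives the same grasp; the last joint's range is limited). The gripper opens to 87 mm and grips with 3 to 60 N. Pads are 19 mm wide; open, the fingers measure 117 mm over their backs; the gripper's body (75 mm by 190 mm) begins 51 mm behind the grasp point.
Start: joints at [-1.146, 0.321, -0.07, 1.45, 0.023, 1.371, -0.057], TCP at [0.26, 0.596, 0.207] pointing down, gripper open.
Joint ranges: [-2.86, 2.86], [-0.3, 2.09], [-1.38, 1.24], [0.06, 2.45], [-1.56, 4.7], [0.09, 2.05], [-2.69, 2.69]. Speed limits (rad/s): [2.57, 2.57, 3.14, 3.14, 3.14, 3.14, 3.14].

## Interface

Orientations are given as a rotation vector (axis times angle).
In Python, from bench import ctrl gives the robot as it stands.
- The arm moves only by the shell command python3 -m handwheel 'ROWS' [FORCE]. ROWS is JSON, a list of rows, each a list of 7 numbers: the shift along the tool's x, y, z in mm, then the turn, a rotation vector about the tool's x, y, z in rad, then the gripper's target within -1 to 1 (shut at 1, half-way at 0, fully open at -1). In form: [[dx, dy, dz, ax, ay, az, grip], ...]. A call has 1 to 12 rows; each row is the pose to reach, as a shift and turn from the pose commanded when the call began, along the tool's axes at that moment; what a row does not reach only later rows make up. A row lasts 1/8 s, in which the tool goes at most 62.5 mm and 10.7 degrees, less where a joint would pass 70% of its speed; a pose out of reach is approached as far as the arm can. A call with a gripper value outside its range is refused whole. The fingers move at their own pace and stop on an object; FORCE is the grip in N (left out, the last holds). Time passes only in rows, so rows that repeat a pose let the fingers close. It gives the time, the measured TCP pose, the force and the opening at its end, in the units of the state.
- ctrl.get_state(): the state, without advancing time (a new reading comes with each control period).
- ctrl.get_image(name): name is "scene" or "top"; returns the picture (384x512x3 uint8, red, green, blue); there is no depth.
- ctrl.camera_model(name): a dict with "mtx" (3x3 intrinsics, pixels), "xyz" and "orientation" of the camera in the world. Camera axes: x right, y up, looking along -z (the intrinsics and any distortion apply to the point x, -y, -z); pixel columns grow to the right and rows downward; lengths in m; the calibration is good to about 2 mm. A picture is of the moment at which its call begins. camera_model takes no time and is no camera call.
- ctrl.close_job(): hands the job in, once; it reports no verdict.
The state is a dict: "time": time; "joint_positions": joint angles; "qd": joint speeds; "joint_torque": joint torques, N m; "position": TCP position; "tool_rot": TCP orientation; "ft_force": force on the tool from outside, world axes, zero at the start; "torque": the same for the moment, N m; "grip_width": opening from 0.0 (shut) to 1.0 (fully open).
Only numpy, scipy, OpenCV 4.12 (cv2) and the standard library are available. Lean on these libraries where they do the work, as an engineer would, in place of code of your own. Each camera call takes 0.05 s, during which the arm holds its last target.

## Task

Fold up the three-leaf hinged wing of the rosewood piece box in order from its free end: first swing the end leaf flat onto the middle leaf, then swing that pair flat onto the inner leaf, and only then push the folded packet home against the box until the sprung brass catch snaps and holds it with the telltale stud pressed in. Push the wing gently (a firm push of 10 to 20 N seats the catch; never exceed 50 N), and leave the bowl, hand lens and two frame corners where they lie.

Things in the scene. Friction and masses are not known exactly. Their poses are not given: they have to be found in the camera images.
- piece_box: Closed rosewood jewelry-style box fixed to the table, 74 x 204 x 60 mm, brass and jade trim on the lid. Origin: centre of its underside. Its +x side carries the wing: three upright leaves, 12 mm thick, 6 to 56 mm above the table, on vertical hinges. Inner hinge at x 87, y -75 mm in the box frame. Folded order: box, middle, end, inner leaf
- inner_leaf (a joint): Opening angle of the inner leaf (135 mm long), rad: 0 is parallel to the box side, grows clockwise seen from above. Hinge friction 0.35 N m, the stiffest. The catch post is set differently each time, so the packet's home (hard stop) is not given: from -0.15 to 0.15 rad. The catch resists from 0.08 rad before home and snaps 0.035 before home; 8 to 18 N at 100 mm from the hinge
- middle_leaf (a joint): Fold angle of the middle leaf (115 mm long) on the inner leaf, rad: 0 is folded flat and parallel to the inner leaf (stop), with room between for the end leaf; pi would be straight on. It closes counter-clockwise seen from above. Hinge friction 0.15 N m: less than the inner hinge, more than the end hinge. Pushing on after it is flat swings the inner leaf farther open
- end_leaf (a joint): Fold angle of the end leaf (85 mm long) on the middle leaf, rad: 0 is folded flat on it (stop), pi would be straight on. It closes counter-clockwise seen from above. Hinge friction 0.05 N m. Pushing on after it is flat swings the middle leaf farther open
- inner_hinge (a point): Point on the inner leaf's hinge axis, at the leaves' mid height (31 mm). Axes: x out of the leaf's outer face, y along the leaf from its hinge to its free end, z up. The outer face lies 6 mm from the axis along x
- middle_hinge (a point): Point on the middle leaf's hinge axis (at the inner leaf's free end), 31 mm high. Axes: x out of the leaf's outer face, y along the leaf from its hinge to its free end, z up. The outer face lies 19 mm from the axis along x
- end_hinge (a point): Point on the end leaf's hinge axis (at the middle leaf's free end), 31 mm high. Axes: x out of the leaf's outer face, y along the leaf from its hinge to its free end, z up. The outer face lies 12.5 mm from the axis along x
- inner_face (a point): Middle of the height of the inner leaf's outer face, 101 mm along from its hinge: the side to push to close it. Rosewood with a pale inlaid panel. Axes: x out of the leaf's outer face, y along the leaf from its hinge to its free end, z up
- middle_face (a point): The same on the middle leaf (jade green panel), 86 mm along from its hinge. Axes: x out of the leaf's outer face, y along the leaf from its hinge to its free end, z up
- end_face (a point): The same on the end leaf (reddish brown with a black panel), 64 mm along from its hinge. Axes: x out of the leaf's outer face, y along the leaf from its hinge to its free end, z up
- telltale (a joint): Brass stud on the wooden catch post (40 mm high) beside the packet's free end, within box-frame x 36 to 150, y 65 to 103 mm; a sprung brass nose stands out of the post towards the inner leaf's end pin. Value in m: 0 stud out, 0.003 fully pressed in by the pin, which happens only once the catch has snapped and holds; released before the snap, the packet is pushed back out
- bowl: Jade green ceramic bowl, 104 mm across, 42 mm high, bystander. Origin: centre of its underside
- lens: Chrome hand lens lying flat, ring 82 mm across and 10 mm thick, handle reaching 133 mm from the ring's centre along its x, bystander. Origin: under the ring's centre
- frame_corner1: Wooden picture-frame corner lying flat, an L with legs 95 mm and 95 mm, 24 mm wide, 18 mm high, bystander. Origin: underside, at the legs' meeting point; legs along its +x and +y
- frame_corner2: Second wooden frame corner, the same
Mind the look-alikes: they are no part of the job. Of the things that look like the part that bears telltale, the middle-sized one is meant.

How it is judged:
On the way, in this order (a step that is already met when the one before it is completed fails the run):
1. the end leaf is folded flat onto the middle leaf while the other two still stand open (value of joint end_leaf below 0.08 rad and value of joint each of middle_leaf, inner_leaf above 0.5 rad), for 0.2 s.
2. the middle leaf with the end leaf is folded flat onto the inner leaf, which still stands open (value of joint each of end_leaf, middle_leaf below 0.08 rad and value of joint inner_leaf above 0.3 rad), for 0.2 s.
3. the packet is pushed home and the catch has snapped (value of joint each of end_leaf, middle_leaf below 0.08 rad and value of joint telltale above 0.0018 m), for 0.2 s.
At the end, for the whole second after the job is handed in: All three leaves lie folded: end leaf within 0.08 rad of flat on the middle leaf, middle leaf within 0.08 rad of flat on the inner leaf, inner leaf snapped behind the catch with the telltale stud pressed in by at least 1.8 of its 3 mm, all at rest and released (all of step 3 and linear speed of inner_leaf below 0.02 m/s); the robot touches nothing.
It fails at once if the inner leaf is closed while the middle leaf is still open (value of joint inner_leaf below 0.25 rad and value of joint middle_leaf above 0.2 rad).
It fails at once if the middle leaf is closed while the end leaf is still open (value of joint middle_leaf below 0.3 rad and value of joint end_leaf above 0.2 rad).
It fails at once if the wing is pushed with more than 50 N (contact force between any of the fingers, the arm and inner_leaf above 50 N).
It fails at once if the bowl, the hand lens or a frame corner is moved by more than 20 mm (distance of any of bowl, lens, frame_corner1, frame_corner2 from where it was at the start of the episode above 0.02 m).
It also fails if it takes over 58 s, if anything falls off the work surface, if the arm or the gripper's body presses on something with over 40 N, if the wrist force passes 120 N, or if a joint passes its speed limit or range.

## Working session

There is one attempt and no reset: what is moved stays moved. The work goes in short steps, Python scripts to look and compute and a shell command to move; the robot and the scene stay as the last step left them, time stands still between calls to the robot, and variables do not carry over. Pictures are saved under pics/ and viewed, and the job is handed in when it is done.

```bash
ls; mkdir -p pics; python3 - <<'E'
from bench import ctrl
import cv2,numpy as np
for n in("scene","top"):
    im=ctrl.get_image(n); cv2.imwrite(f"pics/{n}0.png",im[:,:,::-1])
    m=ctrl.camera_model(n); print(n,m)
print(ctrl.get_state(), ctrl.tip_reach)
E
```

```text
pics
scene {'mtx': array([[401.22212762,   0.        , 262.44542125],
       [  0.        , 401.22212762, 192.30236066],
       [  0.        ,   0.        ,   1.        ]]), 'xyz': array([ 0.98850536, -0.58648488,  0.92747109]), 'orientation': array([0.68593072, 0.23512639, 0.61292258])}
top {'mtx': array([[390.17856889,   0.        , 254.68114438],
       [  0.        , 390.17856889, 192.15355007],
       [  0.        ,   0.        ,   1.        ]]), 'xyz': array([0.3706479 , 0.00847228, 0.96622292]), 'orientation': array([ 0.13511349, -0.1381479 , -1.58907262])}
{'time': 0.1, 'joint_positions': array([-1.14591192,  0.32171681, -0.07007222,  1.4515347 ,  0.02260605,
        1.37078856, -0.05689924]), 'qd': array([ 9.64007488e-04, -7.73928326e-04,  1.15693733e-04, -2.35911121e-03,
       -9.87260471e-05, -2.78995196e-04,  1.54581551e-04]), 'joint_torque': array([-3.83484403e-04, -4.92577100e+01, -4.06015115e-01, -3.13394308e+01,
       -6.41924841e-02,  3.96378385e-02,  7.63962043e-05]), 'position': array([0.25941556, 0.59543581, 0.20630082]), 'tool_rot': array([-6.40655595e-01, -3.07533114e+00,  2.58189557e-03]), 'ft_force': array([-0.83629472,  0.27365591,  0.83370404]), 'torque': array([ 0.03869368, -0.03046942, -0.04483979]), 'grip_width': 0.9987702125688358} 0.014
```

View pics/scene0.png

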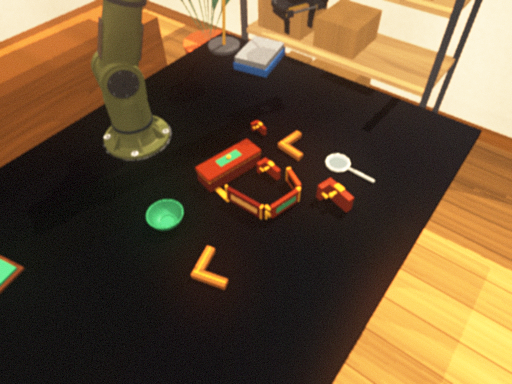

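View pics/top0.png

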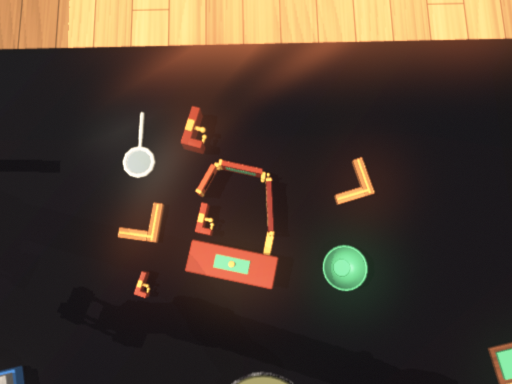

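The pictures show the box at top-pixel (232,264) with the wing starting at (269,245), running up to (267,178), then (218,163), with the end leaf's tip at (199,192). The candidates for the catch post are small (143,285), middle (205,218) and large (195,130). The middle one fits by size and by lying beside the box. I'll confirm it in enlarged crops.

```bash
cat > h.py <<'E'
from bench import ctrl
import cv2,numpy as np
from scipy.spatial.transform import Rotation as R
M={n:ctrl.camera_model(n) for n in("scene","top")}
def ray(n,u,v):
    m=M[n];d=np.linalg.inv(m["mtx"])@[u,v,1]
    return m["xyz"],R.from_rotvec(m["orientation"]).apply([d[0],-d[1],-d[2]])
def plane(n,u,v,z):
    o,d=ray(n,u,v);return o+d*(z-o[2])/d[2]
def proj(n,p):
    m=M[n];c=R.from_rotvec(m["orientation"]).inv().apply(np.asarray(p)-m["xyz"])
    q=m["mtx"]@[c[0],-c[1],-c[2]];return q[:2]/q[2]
def crop(n,x0,y0,w,h,f,name):
    im=ctrl.get_image(n)[y0:y0+h,x0:x0+w,::-1]
    cv2.imwrite(f"pics/{name}.png",cv2.resize(im,None,fx=f,fy=f,interpolation=cv2.INTER_CUBIC))
E
python3 - <<'E'
from h import *
crop("top",130,100,160,200,3,"t1"); crop("scene",180,110,190,120,4,"s1")
s=ctrl.get_state();print(R.from_rotvec(s["tool_rot"]).as_matrix().round(3))
print(proj("top",s["position"]),proj("scene",s["position"]))
E
```

```text
[[-0.917  0.399 -0.   ]
 [ 0.399  0.917 -0.001]
 [-0.    -0.001 -1.   ]]
[-59.06429288 328.3395    ] [298.46491145  33.15425149]
```

View pics/t1.png

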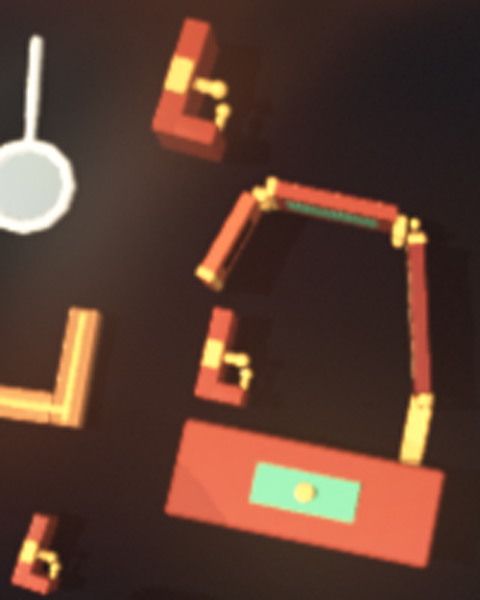

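View pics/s1.png

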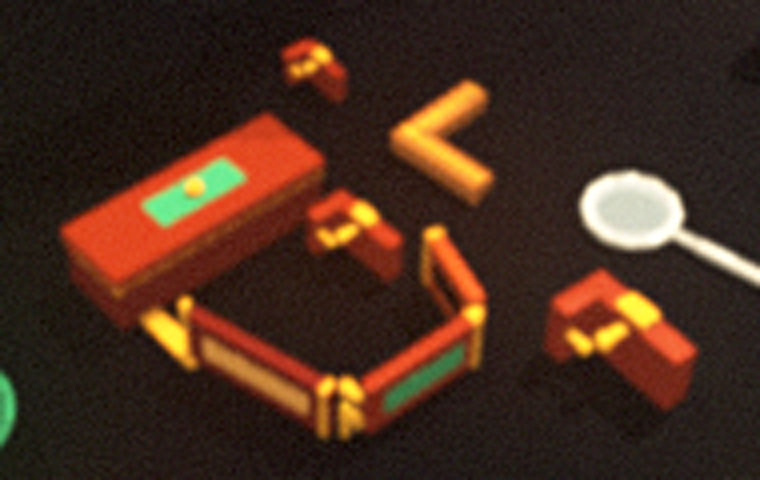

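```bash
python3 - <<'E'
from h import *
def T(x,y,z):return plane("top",130+(x+.5)/3-.5,100+(y+.5)/3-.5,z)
c=np.array([T(*p,.06)for p in[(187,420),(443,470),(428,567),(166,513)]]);print(c.round(4),c.mean(0))
print(np.linalg.norm(np.roll(c,-1,0)-c,axis=1))
ey=(c[0]-c[1]+c[3]-c[2]);ey/=np.linalg.norm(ey);ex=np.array([ey[1],-ey[0],0]);o=c.mean(0)
print("yaw",np.arctan2(ex[1],ex[0]))
ih=o+.087*ex-.075*ey;ih[2]=.031;print("inner hinge pred",ih)
for n,p in dict(ih=(424,398),mh=(408,229),eh=(266,192),tip=(208,280),post=(222,312)).items():
    w=T(*p,.056 if n!='post' else .04);d=w-o;print(n,w.round(4),"box",(d@ex).round(4),(d@ey).round(4),'r',np.hypot(*w[:2]).round(3))
q=proj("top",ih+[0,0,.025]);print((q-[130,100])*3, proj("scene",ih+[0,0,.025]))
# bystanders / post
for n,p in dict(nose=(245,375),postA=(222,312),postB=(198,395),postC=(245,402)).items():
    w=T(*p,.035);d=w-o;print(n,w.round(4),(d@ex).round(4),(d@ey).round(4))
E
```

```text
[[ 0.4213  0.1521  0.06  ]
 [ 0.3789 -0.0436  0.06  ]
 [ 0.3071 -0.03    0.06  ]
 [ 0.3515  0.1677  0.06  ]] [0.36472553 0.06155761 0.06      ]
[0.20026286 0.07310405 0.20257227 0.07156837]
yaw -0.21715726502581742
inner hinge pred [ 0.43352315 -0.03042547  0.031     ]
ih [ 0.4344 -0.0309  0.056 ] box 0.0879 -0.0753 r 0.435
mh [ 0.5686 -0.0222  0.056 ] box 0.2172 -0.0378 r 0.569
eh [0.6015 0.0905 0.056 ] box 0.2249 0.0793 r 0.608
tip [0.5311 0.1367 0.056 ] box 0.1462 0.1092 r 0.548
post [0.5077 0.1277 0.04  ] box 0.1253 0.0954 r 0.523
[422.40761699 398.11732653] [226.38208067 186.24947906]
nose [0.4573 0.1101 0.035 ] 0.08 0.0673
postA [0.5084 0.1284 0.035 ] 0.1259 0.0962
postB [0.4423 0.1474 0.035 ] 0.0572 0.1006
postC [0.4359 0.1102 0.035 ] 0.059 0.0628
```

The middle-sized post (crop t1 at (222,360)) lies at box-frame x 57–126, y 63–100 mm. That matches the given range, and no other post does. The hinge prediction agrees within 1 mm, and the leaf lengths come out at 134, 117 and 84 mm against 135, 115 and 85. Next I'll work out the first approach.

```bash
cat >> h.py <<'E'
def rel(x,y,z,adeg):
    "row entries to reach TCP xyz pointing down with tool y axis at azimuth adeg"
    s=ctrl.get_state();Rc=R.from_rotvec(s["tool_rot"]);a=np.radians(adeg)
    Y=np.array([np.cos(a),np.sin(a),0]);Z=np.array([0,0,-1.]);X=np.cross(Y,Z)
    Rt=R.from_matrix(np.c_[X,Y,Z])
    return (Rc.inv().apply(np.array([x,y,z])-s["position"])*1e3).round(1),(Rc.inv()*Rt).as_rotvec().round(3)
def push(H,th,rho,off,z,gap=0,sgn=-1):
    "TCP for leaf at azimuth th deg, rho along, off = face+half pusher"
    t=np.radians(th);u=np.array([np.cos(t),np.sin(t)]);n=np.array([np.sin(t),-np.cos(t)])
    c=np.asarray(H)+rho*u+(off+gap)*n
    return c[0],c[1],z,((th+90+90 if sgn<0 else th+90-90)+180)%360-180
EH=(.6015,.0905);MH=(.5686,-.0222);IH=(.4335,-.0304)
E
python3 - <<'E'
from h import *
p=push(EH,147,.055,.022,.2,.03);print(p,rel(*p))
E
```

```text
(np.float64(0.5836943485837832), np.float64(0.16406601645898855), 0.2, -33) (array([-469.6, -266.1,    6.9]), array([-1.000e-03,  1.000e-03,  1.736e+00]))
```

```bash
python3 -m handwheel '[[-45,-25,0,0,0,0.17,1],[-90,-50,0,0,0,0.35,1],[-135,-76,0,0,0,0.52,1],[-180,-102,0,0,0,0.69,1],[-225,-128,0,0,0,0.86,1],[-270,-153,0,0,0,1.03,1],[-320,-181,0,0,0,1.2,1],[-370,-210,0,0,0,1.38,1],[-420,-238,0,0,0,1.56,1],[-470,-266,7,0,0,1.736,1],[-470,-266,7,0,0,1.736,1],[-470,-266,7,0,0,1.736,1]]' 10
python3 - <<'E'
from h import *
p=push(EH,147,.055,.022,.029,.03);print(p,rel(*p))
crop("top",100,60,230,200,3,"t2");crop("scene",180,90,200,150,4,"s2")
E
```

```text
time: 1.7
position: [0.5838, 0.165, 0.1999]
tool_rot: [-2.759, -1.5, 0.001]
ft_force: [-0.7, 1.3, -0.0]
grip_width: 0.008
(np.float64(0.5836943485837832), np.float64(0.16406601645898855), 0.029, -33) (array([ -0.8,   0.6, 170.9]), array([-0.001,  0.   ,  0.001]))
```

View pics/t2.png

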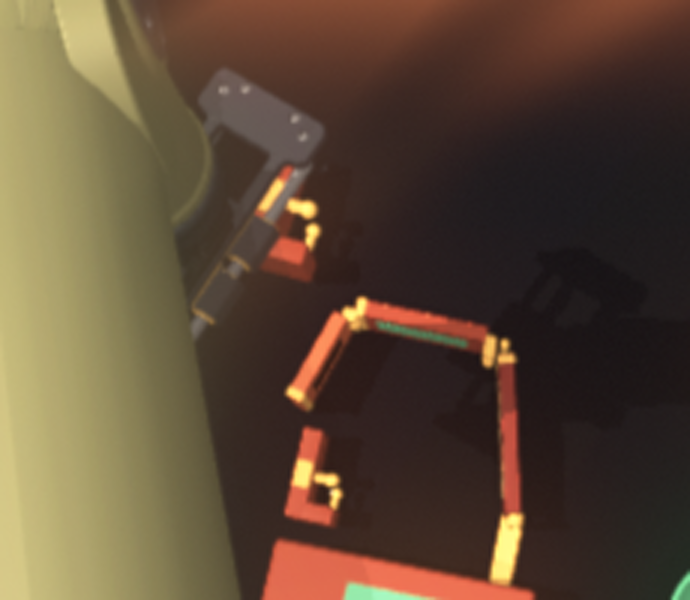

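View pics/s2.png

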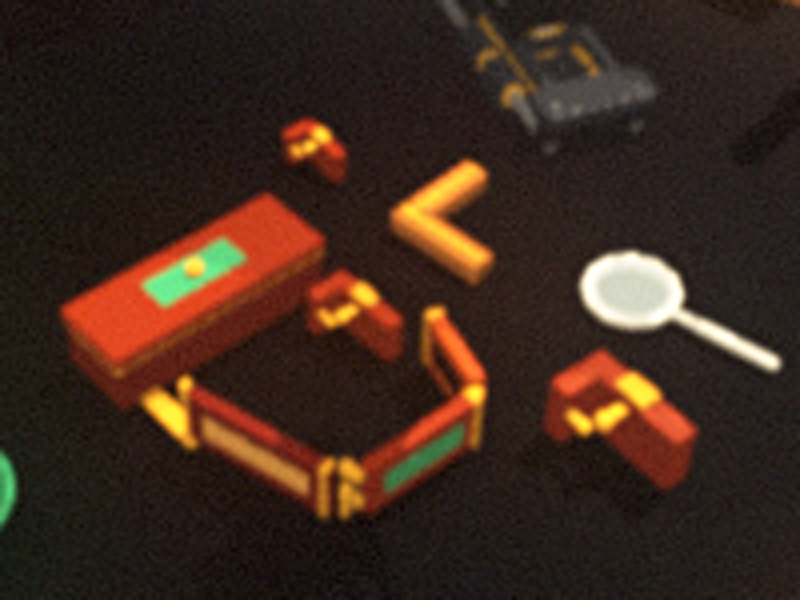

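```bash
python3 - <<'E'
from h import *
s=ctrl.get_state()
for n,o,f in(("top",(100,60),3),("scene",(180,90),4)):
    for dz in(-.014,0,.06,.15):print(n,dz,(proj(n,s["position"]+[0,0,dz])-o)*f)
print(s["joint_positions"])
crop("scene",100,0,400,300,2,"s3")
E
```

```text
top -0.014 [227.28690736 292.58629286]
top 0 [223.15674367 287.19700836]
top 0.06 [203.69237064 261.79873079]
top 0.15 [167.7858582  214.94576672]
scene -0.014 [520.31335551 185.77921445]
scene 0 [522.01121753 170.30075175]
scene 0.06 [529.67298872 100.45264976]
scene 0.15 [542.48379987 -16.33638259]
[-0.67590446  0.2401669   0.42173372  1.58962907 -0.10143981  1.33361577
 -0.81356061]
```

View pics/s3.png

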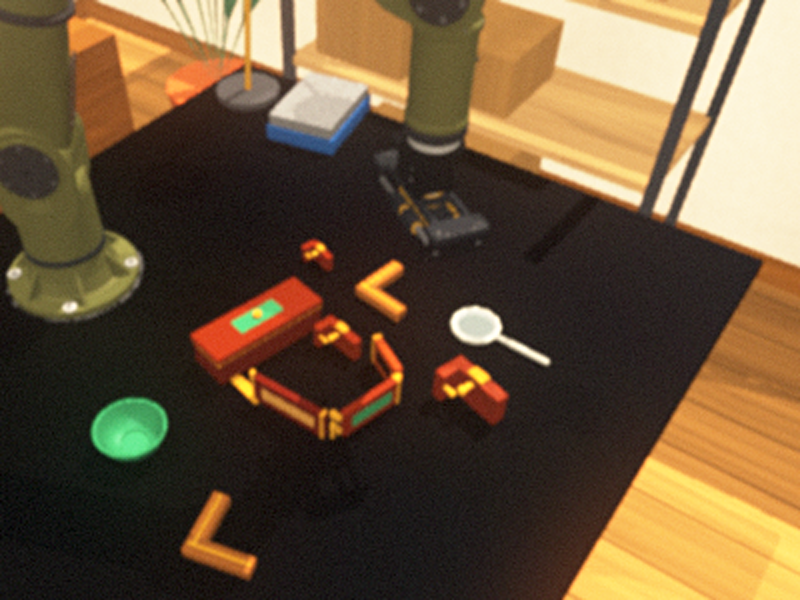

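```bash
python3 - <<'E'
from h import *
b=plane("scene",180+672/4,90+488/4,0);print(b)
for z in(.04,.05,.06,.07):print(z,(proj("scene",b+[0,0,z])-[180,90])*4)
E
```

```text
[0.74951291 0.14002701 0.        ]
0.04 [680.68534582 453.37477846]
0.05 [682.92892434 444.43047098]
0.06 [685.20256114 435.36633245]
0.07 [687.50686432 426.1799385 ]
```

The large decoy post is about 62 mm high, and the gripper body will pass over it at 90 mm or more. Descending beside the end leaf.

```bash
python3 -m handwheel '[[-1,1,50,0,0,0,1],[-1,1,100,0,0,0,1],[-1,1,140,0,0,0,1],[-1,1,165,0,0,0,1],[-1,1,165,0,0,0,1]]'
python3 - <<'E'
from h import *
for g,th in[(.03,147),(.015,147),(.005,147),(0,150),(0,160),(0,170),(0,180),(0,190),(0,200),(0,210),(0,220),(0,230),(0,240),(0,250),(0,255),(0,260)]:
    p=push(EH,th,.055,.022,.035,g);print(th,g,np.round(p,3),*rel(*p))
crop("top",100,60,230,200,3,"t3")
E
```

```text
time: 2.48
position: [0.5822, 0.164, 0.0333]
tool_rot: [-2.758, -1.502, 0.007]
ft_force: [-1.1, -1.0, -0.0]
grip_width: 0.006
147 0.03 [  0.584   0.164   0.035 -33.   ] [ 0.9  1.2 -1.7] [-0.003  0.003  0.002]
147 0.015 [  0.576   0.151   0.035 -33.   ] [-14.1   1.2  -1.7] [-0.003  0.003  0.002]
147 0.005 [  0.57    0.143   0.035 -33.   ] [-24.1   1.1  -1.6] [-0.003  0.003  0.002]
150 0 [  0.565   0.137   0.035 -30.   ] [-32.    0.   -1.6] [-0.003  0.003 -0.05 ]
160 0 [  0.557   0.13    0.035 -20.   ] [-42.   -2.4  -1.6] [-0.003  0.003 -0.224]
170 0 [  0.551   0.122   0.035 -10.   ] [-52.3  -3.2  -1.5] [-0.004  0.003 -0.399]
180 0 [0.546 0.112 0.035 0.   ] [-62.6  -2.1  -1.5] [-0.004  0.002 -0.574]
190 0 [ 0.544  0.103  0.035 10.   ] [-72.5   0.8  -1.5] [-0.004  0.002 -0.748]
200 0 [ 0.542  0.092  0.035 20.   ] [-81.8   5.3  -1.4] [-0.004  0.002 -0.923]
210 0 [ 0.543  0.082  0.035 30.   ] [-90.2  11.4  -1.4] [-4.000e-03  1.000e-03 -1.097e+00]
220 0 [5.45e-01 7.20e-02 3.50e-02 4.00e+01] [-97.3  18.8  -1.4] [-5.000e-03  1.000e-03 -1.272e+00]
230 0 [5.49e-01 6.30e-02 3.50e-02 5.00e+01] [-103.1   27.4   -1.4] [-5.000e-03  1.000e-03 -1.446e+00]
240 0 [5.55e-01 5.40e-02 3.50e-02 6.00e+01] [-107.3   36.8   -1.5] [-0.005  0.    -1.621]
250 0 [5.62e-01 4.60e-02 3.50e-02 7.00e+01] [-109.8   46.9   -1.5] [-0.005 -0.    -1.795]
255 0 [5.66e-01 4.30e-02 3.50e-02 7.50e+01] [-110.4   52.    -1.5] [-5.000e-03 -1.000e-03 -1.883e+00]
260 0 [5.7e-01 4.0e-02 3.5e-02 8.0e+01] [-110.5   57.2   -1.5] [-5.00e-03 -1.00e-03 -1.97e+00]
```

View pics/t3.png

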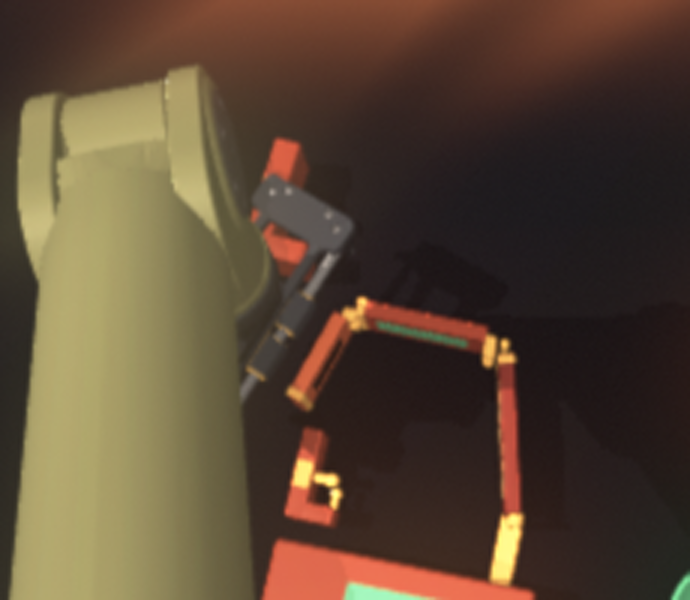

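The closed fingers at crop (280,345) stand left of the end leaf (325,350), with a clear gap. Now I push along the arc.

```bash
python3 -m handwheel '[[-12,1,-2,0,0,0,1],[-22,1,-2,0,0,0,1],[-32,0,-2,0,0,-0.05,1],[-37,-1,-2,0,0,-0.14,1],[-42,-2,-2,0,0,-0.22,1],[-47,-3,-2,0,0,-0.31,1],[-52,-3,-2,0,0,-0.4,1],[-57,-3,-2,0,0,-0.49,1],[-62,-2,-2,0,0,-0.57,1],[-67,-1,-2,0,0,-0.66,1],[-72,1,-2,0,0,-0.75,1]]'
python3 - <<'E'
from h import *
for g,th in[(0,190),(0,200),(0,210),(0,220),(0,230),(0,240),(0,250),(0,255),(0,260)]:
    p=push(EH,th,.055,.022,.035,g);print(th,g,np.round(p,3),*rel(*p))
crop("top",100,60,230,200,3,"t4")
E
```

```text
time: 3.9
position: [0.5467, 0.102, 0.0386]
tool_rot: [2.016, 2.408, 0.004]
ft_force: [0.2, 1.0, -0.3]
grip_width: 0.007
190 0 [ 0.544  0.103  0.035 10.   ] [ 1.1 -3.1  3.6] [ 0.003 -0.001  0.002]
200 0 [ 0.542  0.092  0.035 20.   ] [-8.8 -6.1  3.6] [ 0.003 -0.001 -0.172]
210 0 [ 0.543  0.082  0.035 30.   ] [-19.   -7.3   3.5] [ 0.003 -0.001 -0.347]
220 0 [5.45e-01 7.20e-02 3.50e-02 4.00e+01] [-29.3  -6.7   3.5] [ 0.003 -0.    -0.521]
230 0 [5.49e-01 6.30e-02 3.50e-02 5.00e+01] [-39.4  -4.4   3.5] [ 0.003 -0.    -0.696]
240 0 [5.55e-01 5.40e-02 3.50e-02 6.00e+01] [-48.9  -0.4   3.5] [ 0.003  0.    -0.871]
250 0 [5.62e-01 4.60e-02 3.50e-02 7.00e+01] [-57.5   5.3   3.5] [ 0.003  0.    -1.045]
255 0 [5.66e-01 4.30e-02 3.50e-02 7.50e+01] [-61.5   8.6   3.5] [ 3.000e-03  1.000e-03 -1.132e+00]
260 0 [5.7e-01 4.0e-02 3.5e-02 8.0e+01] [-65.1  12.3   3.5] [ 3.00e-03  1.00e-03 -1.22e+00]
```

View pics/t4.png

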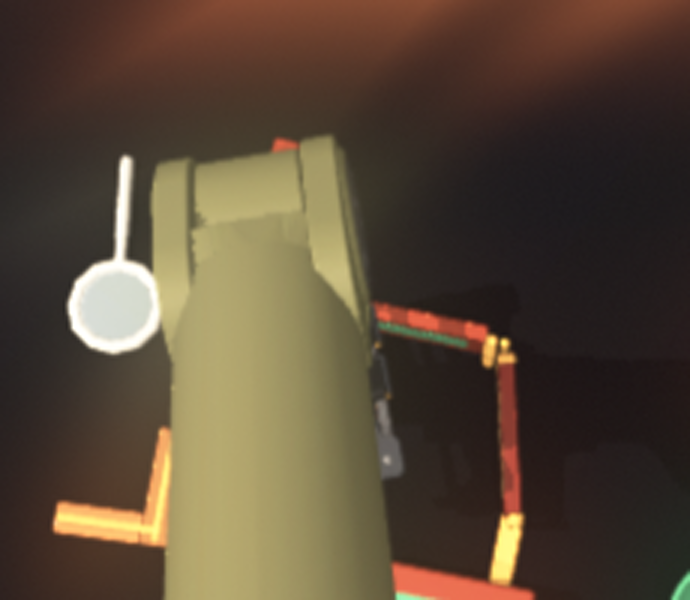

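```bash
python3 -m handwheel '[[-5,-2,0,0,0,-0.09,1],[-10,-3,0,0,0,-0.17,1],[-15,-4,0,0,0,-0.26,1],[-20,-4,0,0,0,-0.35,1],[-25,-4,0,0,0,-0.44,1],[-30,-4,0,0,0,-0.52,1],[-35,-3,0,0,0,-0.61,1],[-40,-1,0,0,0,-0.7,1],[-45,1,0,0,0,-0.79,1],[-50,3,0,0,0,-0.87,1]]'
python3 - <<'E'
from h import *
for g,th in[(0,240),(0,250),(0,255),(0,260),(0,265)]:
    p=push(EH,th,.055,.022,.035,g);print(th,g,np.round(p,3),*rel(*p))
crop("top",100,60,230,200,3,"t5");crop("scene",180,90,200,150,4,"s5")
E
```

```text
time: 5.2
position: [0.5577, 0.0532, 0.038]
tool_rot: [0.816, 3.033, 0.001]
ft_force: [0.4, 0.5, -0.1]
grip_width: 0.006
240 0 [5.55e-01 5.40e-02 3.50e-02 6.00e+01] [ 2.7 -0.8  3. ] [ 0.001  0.    -0.002]
250 0 [5.62e-01 4.60e-02 3.50e-02 7.00e+01] [-7.2 -3.8  3. ] [ 0.001  0.    -0.177]
255 0 [5.66e-01 4.30e-02 3.50e-02 7.50e+01] [-12.3  -4.6   3. ] [ 0.001  0.    -0.264]
260 0 [5.7e-01 4.0e-02 3.5e-02 8.0e+01] [-17.4  -5.    3. ] [ 0.001  0.    -0.351]
265 0 [5.75e-01 3.80e-02 3.50e-02 8.50e+01] [-22.6  -4.9   3. ] [ 0.001  0.    -0.438]
```

View pics/t5.png

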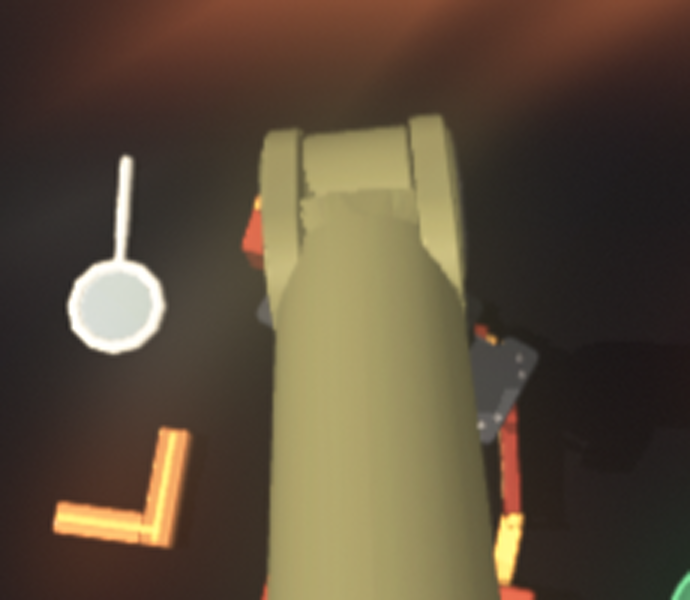

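View pics/s5.png

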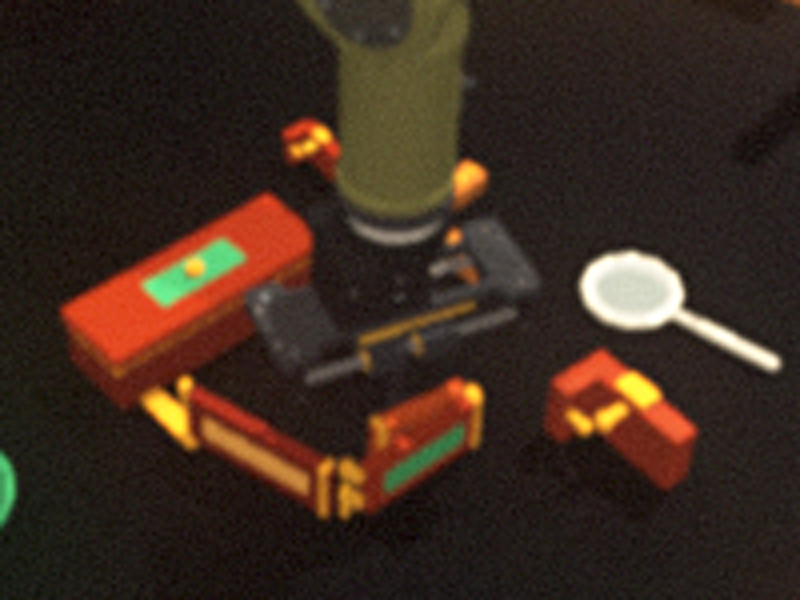

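The end leaf (scene crop around (430,410)) is almost on the middle leaf. Pressing the last bit slowly.

```bash
python3 -m handwheel '[[-4,-1,0,0,0,-0.08,1],[-7,-2,0,0,0,-0.13,1],[-10,-3,0,0,0,-0.17,1],[-12,-3,0,0,0,-0.21,1],[-14,-4,0,0,0,-0.25,1]]';python3 -m handwheel '[[-2,0,0,0,0,0,1],[-4,0,0,0,0,0,1]]'
python3 - <<'E'
from h import *
crop("scene",180,90,200,150,4,"s6")
E
```

```text
time: 5.92
position: [0.5669, 0.0433, 0.0375]
tool_rot: [-0.435, -3.11, -0.001]
ft_force: [-2.7, 0.9, 0.7]
grip_width: 0.002
time: 6.18
position: [0.5711, 0.042, 0.0373]
tool_rot: [-0.436, -3.11, -0.0]
ft_force: [-2.1, 0.7, 2.4]
grip_width: 0.011
```

View pics/s6.png

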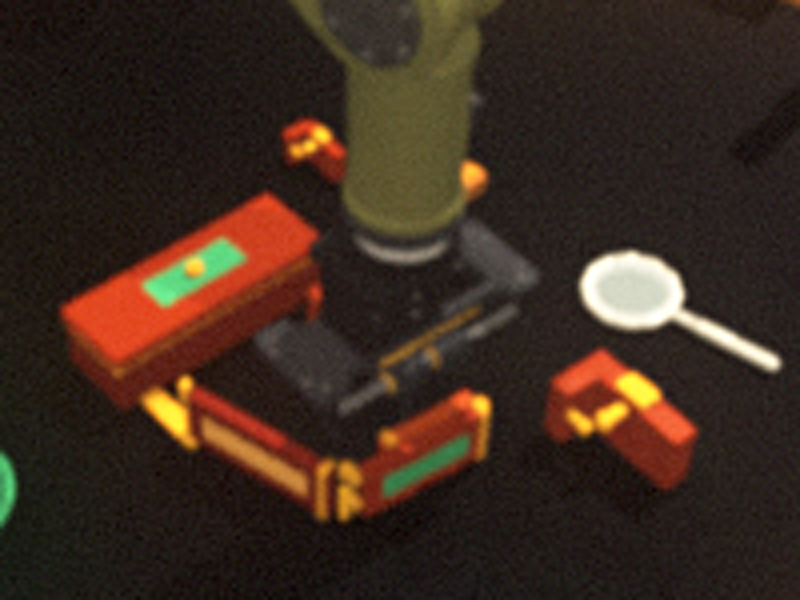

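The force rose to about 2.8 N and the middle leaf began to yield, so the end leaf is flat. Hold, back off and lift.

```bash
python3 -m handwheel '[[0,0,0,0,0,0,1],[0,0,0,0,0,0,1],[8,0,0,0,0,0,1],[15,0,0,0,0,0,1],[15,0,-40,0,0,0,1],[15,0,-80,0,0,0,1],[15,0,-110,0,0,0,1],[60,-60,-110,0,0,0,1],[110,-110,-110,0,0,0,1],[110,-110,-110,0,0,0,1]]'
python3 - <<'E'
from h import *
crop("top",100,60,230,200,3,"t7");crop("scene",180,90,200,150,4,"s7")
print(ctrl.get_state()["position"],ctrl.get_state()["joint_positions"])
E
```

```text
time: 7.48
position: [0.4331, -0.036, 0.147]
tool_rot: [0.438, 3.111, 0.001]
ft_force: [0.5, 0.9, -0.3]
grip_width: 0.008
[ 0.43430118 -0.03540648  0.14746523] [-0.2419569  -0.10870294  0.24806791  2.04060539  0.0278794   1.20532584
  1.28601306]
```

View pics/t7.png

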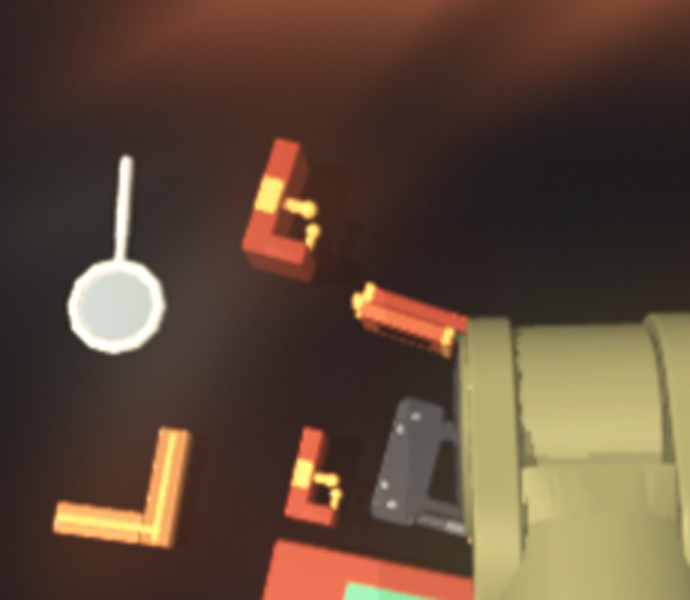

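View pics/s7.png

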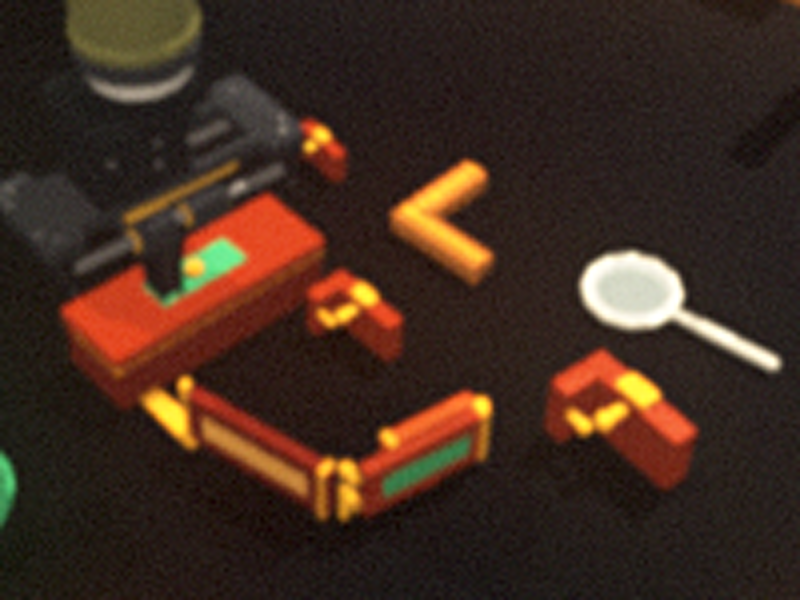

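The end leaf lies flat and parallel on the middle leaf (top crop (415,310) and (405,330)). Next I measure the middle leaf and plan the push on its outer face, using the finger back (tool -y).

```bash
cat >> h.py <<'E'
def pushY(H,th,rho,off,z,gap=0):
    x,y,z,_=push(H,th,rho,off,z,gap); return x,y,z,(th-90+180)%360-180
E
python3 - <<'E'
from h import *
e=plane("top",100+365/3,60+298/3,.056);a=plane("top",100+377/3,60+288/3,.056);b=plane("top",100+465/3,60+318/3,.056)
d=e[:2]-MH;print(e,np.hypot(*d),np.degrees(np.arctan2(d[1],d[0])))
d=(a-b)[:2];t=np.arctan2(d[1],d[0]);print("edge dir",np.degrees(t))
for p in(a,b):
    v=p[:2]-MH;print("edge pt along/off",v@[np.cos(t),np.sin(t)],v@[np.sin(t),-np.cos(t)])
p=pushY(MH,70,.08,.034,.15,.03);print(p,rel(*p))
E
```

```text
[0.61198315 0.08242272 0.056     ] 0.11326080954806898 67.47803462943827
edge dir 69.40021476901497
edge pt along/off 0.10695580209854674 0.014746494222740408
edge pt along/off 0.03213386485114361 0.014746494222740393
(np.float64(0.6561019391963516), np.float64(0.03108612049002987), 0.15, -20) (array([-194.8,  125.1,   -2.2]), array([1.00e-03, 0.00e+00, 1.64e+00]))
```

```bash
python3 -m handwheel '[[-20,12,0,0,0,0.17,1],[-40,25,0,0,0,0.34,1],[-60,38,0,0,0,0.5,1],[-80,51,0,0,0,0.67,1],[-100,64,0,0,0,0.84,1],[-120,77,0,0,0,1.0,1],[-140,90,0,0,0,1.17,1],[-160,103,0,0,0,1.34,1],[-180,115,0,0,0,1.5,1],[-195,125,0,0,0,1.64,1],[-195,125,0,0,0,1.64,1]]'
python3 - <<'E'
from h import *
p=pushY(MH,69,.08,.034,.035,.03);print(p,rel(*p))
crop("scene",180,90,200,150,4,"s8");crop("top",100,60,230,200,3,"t8")
E
```

```text
time: 8.95
position: [0.6589, 0.0348, 0.1462]
tool_rot: [2.567, 1.81, -0.0]
ft_force: [-0.9, 0.5, 0.2]
grip_width: 0.007
(np.float64(0.657018583259445), np.float64(0.02955088534887692), 0.035, -21) (array([ -5.6,  -0. , 111.2]), array([0.   , 0.   , 0.024]))
```

View pics/s8.png

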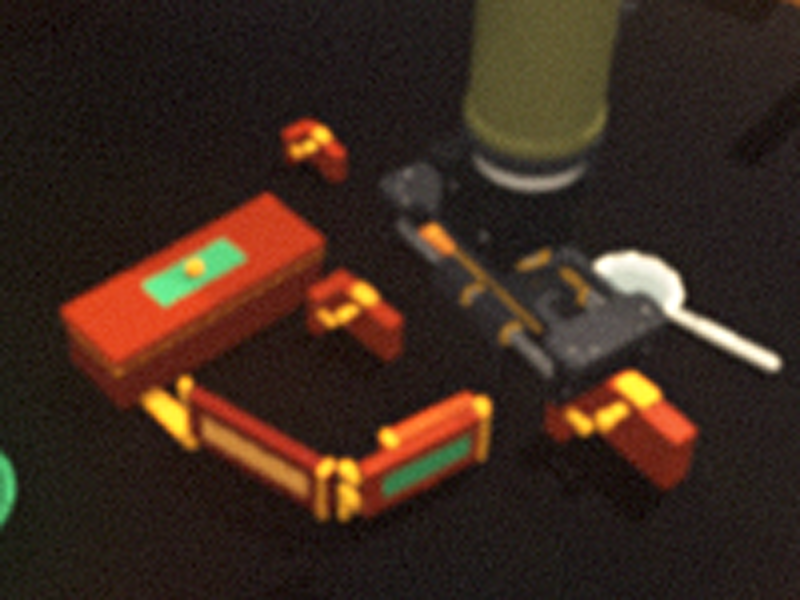

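View pics/t8.png

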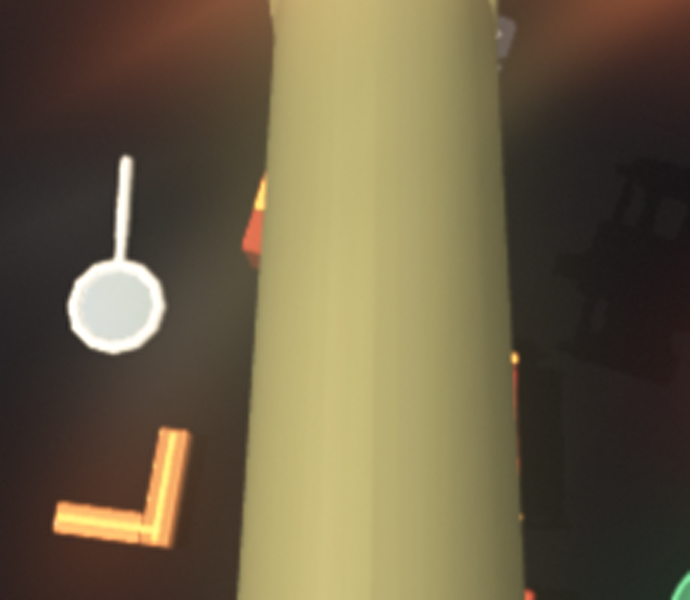

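```bash
python3 -m handwheel '[[-2,0,40,0,0,0.02,1],[-2,0,80,0,0,0.02,1],[-2,0,112,0,0,0.02,1],[-2,0,112,0,0,0.02,1],[-2,0,112,0,0,0.02,1]]'
python3 - <<'E'
from h import *
for g,th in[(.03,69),(.01,69),(0,72),(0,80),(0,90),(0,100),(0,110),(0,120),(0,130),(0,140),(0,150)]:
    p=pushY(MH,th,.08,.034,.035,g);print(th,g,np.round(p,3),*rel(*p))
crop("scene",180,90,200,150,4,"s9")
E
```

```text
time: 9.68
position: [0.6578, 0.031, 0.0369]
tool_rot: [2.587, 1.78, 0.003]
ft_force: [-0.7, -0.9, 0.6]
grip_width: 0.007
69 0.03 [  0.657   0.03    0.035 -21.   ] [-1.6 -0.3  1.9] [ 0.002 -0.001  0.001]
69 0.01 [  0.638   0.037   0.035 -21.   ] [ -1.6 -20.3   1.9] [ 0.002 -0.001  0.001]
72 0 [  0.626   0.043   0.035 -18.   ] [  0.1 -34.5   1.9] [ 0.002 -0.001 -0.051]
80 0 [  0.616   0.051   0.035 -10.   ] [  3.5 -46.1   1.8] [ 0.002 -0.001 -0.191]
90 0 [0.603 0.058 0.035 0.   ] [  5.3 -61.2   1.8] [ 0.002 -0.001 -0.365]
100 0 [ 0.588  0.062  0.035 10.   ] [  4.6 -76.3   1.8] [ 0.002 -0.001 -0.54 ]
110 0 [ 0.573  0.065  0.035 20.   ] [  1.2 -91.1   1.7] [ 0.002 -0.    -0.715]
120 0 [ 0.558  0.064  0.035 30.   ] [  -4.7 -105.     1.7] [ 0.002 -0.    -0.889]
130 0 [5.43e-01 6.10e-02 3.50e-02 4.00e+01] [ -13.  -117.7    1.7] [ 0.002  0.    -1.064]
140 0 [5.29e-01 5.50e-02 3.50e-02 5.00e+01] [ -23.3 -128.8    1.6] [ 0.002  0.    -1.238]
150 0 [5.16e-01 4.70e-02 3.50e-02 6.00e+01] [ -35.4 -138.     1.6] [ 0.002  0.    -1.413]
```

View pics/s9.png

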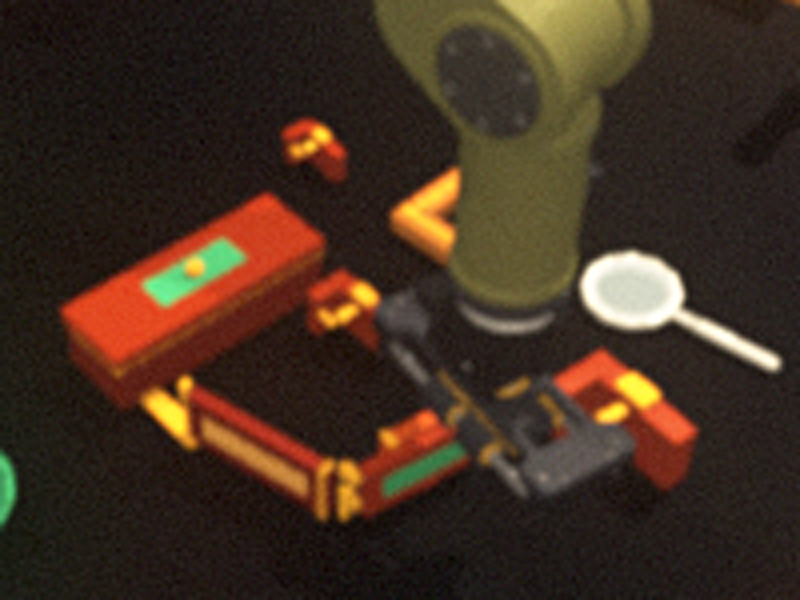

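```bash
python3 -m handwheel '[[-1,-12,2,0,0,0,1],[-1,-22,2,0,0,0,1],[0,-31,2,0,0,-0.03,1],[2,-39,2,0,0,-0.1,1],[4,-46,2,0,0,-0.19,1],[5,-54,2,0,0,-0.28,1],[5,-61,2,0,0,-0.37,1],[5,-69,2,0,0,-0.45,1],[4,-76,2,0,0,-0.54,1],[3,-84,2,0,0,-0.63,1],[1,-91,2,0,0,-0.71,1]]'
python3 - <<'E'
from h import *
for g,th in[(0,110),(0,120),(0,130),(0,140),(0,150),(0,160),(0,170),(0,180),(0,185)]:
    p=pushY(MH,th,.08,.034,.035,g);print(th,g,np.round(p,3),*rel(*p))
crop("scene",180,90,200,150,4,"s10")
E
```

```text
time: 11.1
position: [0.5726, 0.0655, 0.0337]
tool_rot: [1.802, 2.572, 0.003]
ft_force: [2.0, 0.6, -1.2]
grip_width: 0.006
110 0 [ 0.573  0.065  0.035 20.   ] [-1.   0.3 -1.3] [ 0.002  0.    -0.   ]
120 0 [ 0.558  0.064  0.035 30.   ] [  3.7 -14.1  -1.3] [ 0.002  0.    -0.175]
130 0 [5.43e-01 6.10e-02 3.50e-02 4.00e+01] [  5.8 -29.1  -1.3] [ 0.002  0.001 -0.349]
140 0 [5.29e-01 5.50e-02 3.50e-02 5.00e+01] [  5.3 -44.3  -1.4] [ 0.002  0.001 -0.524]
150 0 [5.16e-01 4.70e-02 3.50e-02 6.00e+01] [  2.1 -59.1  -1.4] [ 0.002  0.001 -0.699]
160 0 [5.05e-01 3.70e-02 3.50e-02 7.00e+01] [ -3.6 -73.1  -1.4] [ 0.002  0.001 -0.873]
170 0 [4.96e-01 2.50e-02 3.50e-02 8.00e+01] [-11.6 -86.   -1.5] [ 2.000e-03  1.000e-03 -1.048e+00]
180 0 [4.89e-01 1.20e-02 3.50e-02 9.00e+01] [-21.7 -97.3  -1.5] [ 0.002  0.002 -1.222]
185 0 [4.86e-01 5.00e-03 3.50e-02 9.50e+01] [ -27.5 -102.2   -1.5] [ 0.002  0.002 -1.309]
```

View pics/s10.png

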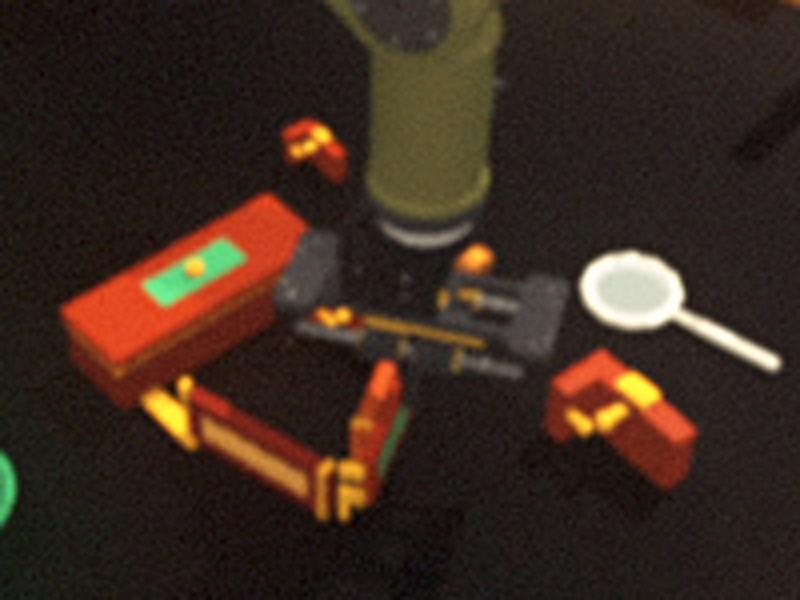

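The pair swings in cleanly (scene crop (380,420)) at about 2 N. Continuing.

```bash
python3 -m handwheel '[[3,-7,-1,0,0,-0.09,1],[4,-14,-1,0,0,-0.17,1],[5,-22,-1,0,0,-0.26,1],[6,-29,-1,0,0,-0.35,1],[6,-37,-1,0,0,-0.44,1],[5,-44,-1,0,0,-0.52,1],[4,-52,-1,0,0,-0.61,1],[2,-59,-1,0,0,-0.7,1],[0,-66,-1,0,0,-0.79,1],[-3,-72,-1,0,0,-0.87,1]]'
python3 - <<'E'
from h import *
for g,th in[(0,160),(0,165),(0,170),(0,175),(0,180),(0,185)]:
    p=pushY(MH,th,.08,.034,.035,g);print(th,g,np.round(p,3),*rel(*p))
crop("scene",180,90,200,150,4,"s11");crop("top",100,60,230,200,3,"t11")
E
```

```text
time: 12.4
position: [0.5063, 0.0381, 0.0349]
tool_rot: [0.552, 3.09, 0.002]
ft_force: [2.1, 1.3, 0.1]
grip_width: 0.003
160 0 [5.05e-01 3.70e-02 3.50e-02 7.00e+01] [ 0.8 -1.3 -0.1] [ 0.002  0.002 -0.005]
165 0 [5.0e-01 3.1e-02 3.5e-02 7.5e+01] [ 3.4 -8.5 -0.1] [ 0.002  0.002 -0.092]
170 0 [4.96e-01 2.50e-02 3.50e-02 8.00e+01] [  5.4 -15.8  -0.1] [ 0.001  0.002 -0.179]
175 0 [4.92e-01 1.90e-02 3.50e-02 8.50e+01] [  6.8 -23.2  -0.1] [ 0.001  0.002 -0.267]
180 0 [4.89e-01 1.20e-02 3.50e-02 9.00e+01] [  7.4 -30.8  -0.1] [ 0.001  0.002 -0.354]
185 0 [4.86e-01 5.00e-03 3.50e-02 9.50e+01] [  7.5 -38.4  -0.1] [ 0.001  0.002 -0.441]
```

View pics/s11.png

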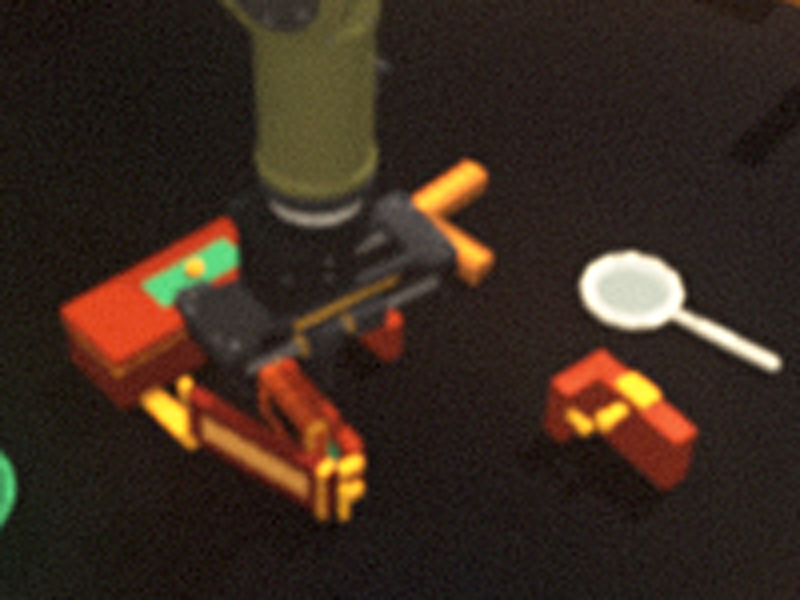

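View pics/t11.png

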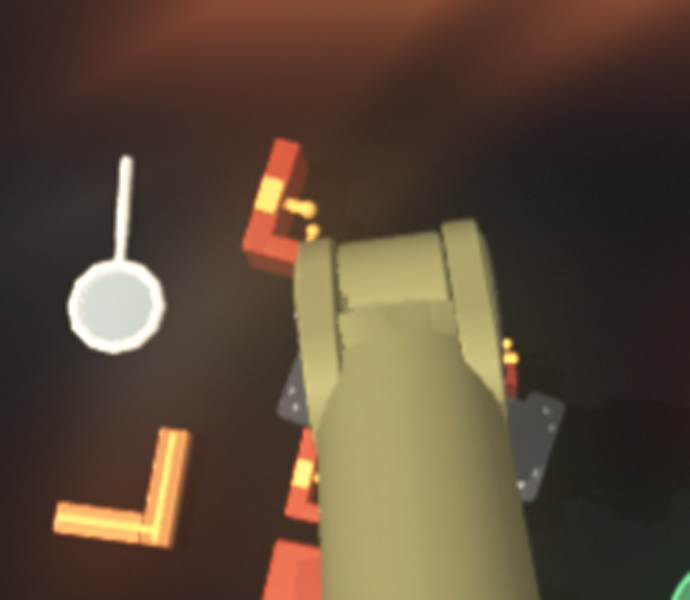

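```bash
python3 -m handwheel '[[2,-5,0,0,0,-0.05,1],[3,-9,0,0,0,-0.1,1],[5,-14,0,0,0,-0.16,1],[6,-18,0,0,0,-0.21,1],[6,-22,0,0,0,-0.26,1],[7,-26,0,0,0,-0.3,1]]';python3 -m handwheel '[[0,-3,0,0,0,-0.03,1],[0,-5,0,0,0,-0.06,1]]';python3 -m handwheel '[[0,-2,0,0,0,-0.02,1],[0,-4,0,0,0,-0.04,1]]'
python3 - <<'E'
from h import *
crop("scene",180,90,200,150,4,"s12")
E
```

```text
time: 13.25
position: [0.4906, 0.0165, 0.0347]
tool_rot: [0.089, 3.139, 0.002]
ft_force: [1.6, 1.4, -0.2]
grip_width: 0.004
time: 13.5
position: [0.4892, 0.0117, 0.0343]
tool_rot: [0.007, -3.141, -0.002]
ft_force: [-2.1, 5.8, 2.7]
grip_width: 0.003
time: 13.75
position: [0.4902, 0.0095, 0.0345]
tool_rot: [-0.071, 3.14, 0.006]
ft_force: [0.9, 9.1, 0.2]
grip_width: 0.0
```

View pics/s12.png

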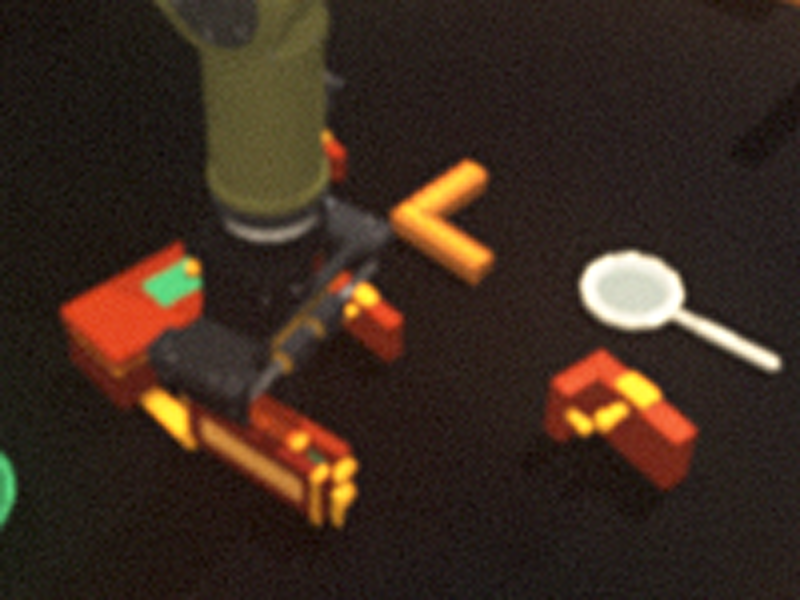

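The force climbed to 9 N and the inner leaf yielded slightly, so the pair is flat. Hold, back off and lift.

```bash
python3 -m handwheel '[[0,0,0,0,0,0,1],[0,0,0,0,0,0,1],[0,8,0,0,0,0,1],[0,16,0,0,0,0,1],[0,16,-40,0,0,0,1],[0,16,-80,0,0,0,1],[0,16,-110,0,0,0,1],[-20,70,-110,0,0,0.17,1],[-40,130,-110,0,0,0.34,1],[-50,180,-110,0,0,0.5,1],[-50,180,-110,0,0,0.5,1]]'
python3 - <<'E'
from h import *
crop("top",100,60,230,200,3,"t13");crop("scene",180,90,200,150,4,"s13")
print(ctrl.get_state()["joint_positions"])
E
```

```text
time: 15.18
position: [0.5308, 0.1941, 0.1437]
tool_rot: [-0.7, -3.061, -0.002]
ft_force: [-0.3, -1.4, -0.7]
grip_width: 0.002
[-0.33357435  0.18240161 -0.06132676  1.75077585  0.01293905  1.21007665
  0.71759506]
```

View pics/t13.png

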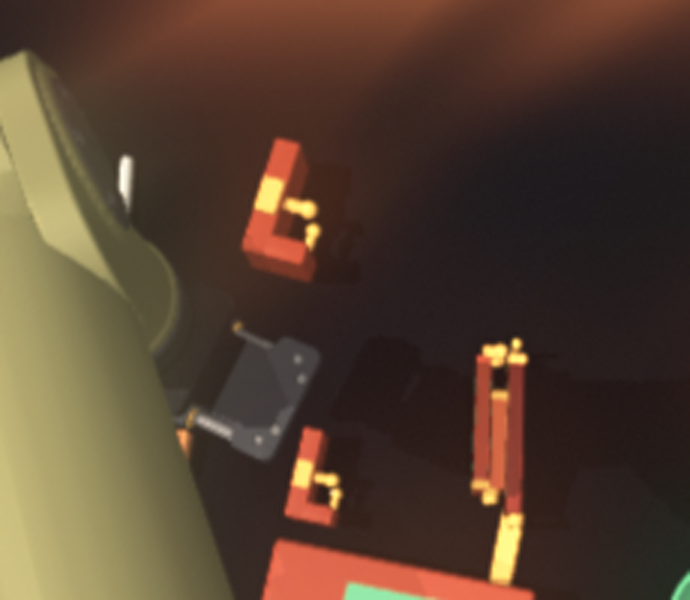

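View pics/s13.png

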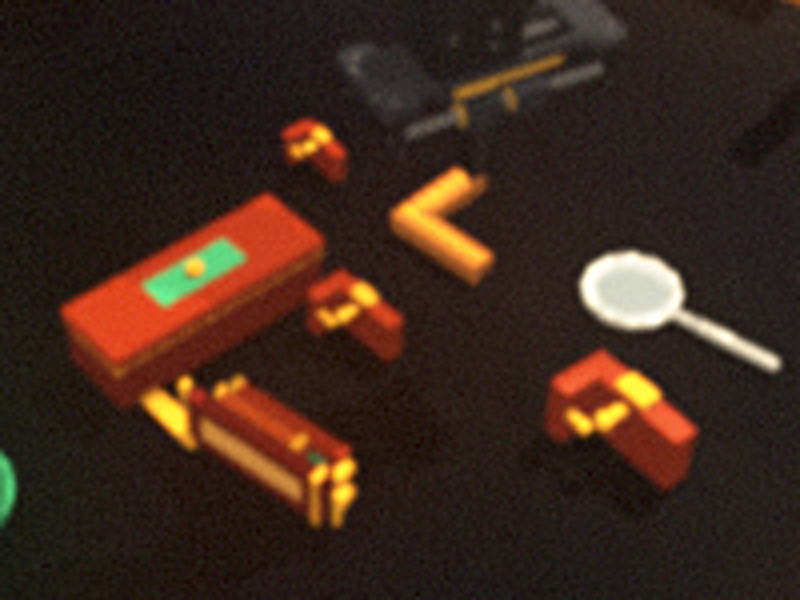

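The packet is flat and parallel (top crop: middle (483,420), end (499,445), inner (515,430)). Now over to the inner leaf's outer face.

```bash
python3 - <<'E'
from h import *
a=plane("top",100+524/3,60+508/3,.056);b=plane("top",100+524/3,60+362/3,.056)
d=(b-a)[:2];t=np.arctan2(d[1],d[0]);print(np.degrees(t))
v=a[:2]-np.array(IH);print(v@[np.cos(t),np.sin(t)],v@[np.sin(t),-np.cos(t)])
p=push(IH,0,.1,.0155,.15,.04,1);print(p,rel(*p))
E
```

```text
-1.8038328571280415
0.0079367649951244 0.009012387387864515
(np.float64(0.5335), np.float64(-0.0859), 0.15, 0) (array([-122.3, -245.6,   -5.9]), array([-2.000e-03,  1.000e-03,  1.116e+00]))
```

```bash
python3 -m handwheel '[[-12,-28,0,0,0,0.12,1],[-24,-55,0,0,0,0.24,1],[-37,-82,0,0,0,0.36,1],[-50,-110,0,0,0,0.48,1],[-65,-138,0,0,0,0.6,1],[-80,-166,0,0,0,0.72,1],[-95,-194,0,0,0,0.85,1],[-110,-222,-3,0,0,0.98,1],[-122,-246,-6,0,0,1.116,1],[-122,-246,-6,0,0,1.116,1],[-122,-246,-6,0,0,1.116,1]]'
python3 - <<'E'
from h import *
p=push(IH,-1,.1,.0155,.037,.04,1);print(p,rel(*p))
crop("top",100,60,260,200,3,"t14");crop("scene",150,90,200,150,4,"s14")
E
```

```text
time: 16.65
position: [0.5323, -0.0859, 0.1501]
tool_rot: [-2.222, -2.22, -0.0]
ft_force: [0.5, 0.5, -0.7]
grip_width: 0.003
(np.float64(0.53251616095837), np.float64(-0.08763678772490807), 0.037, -1) (array([ -1.8,   0.3, 113.1]), array([-0.   , -0.001,  0.017]))
```

View pics/s14.png

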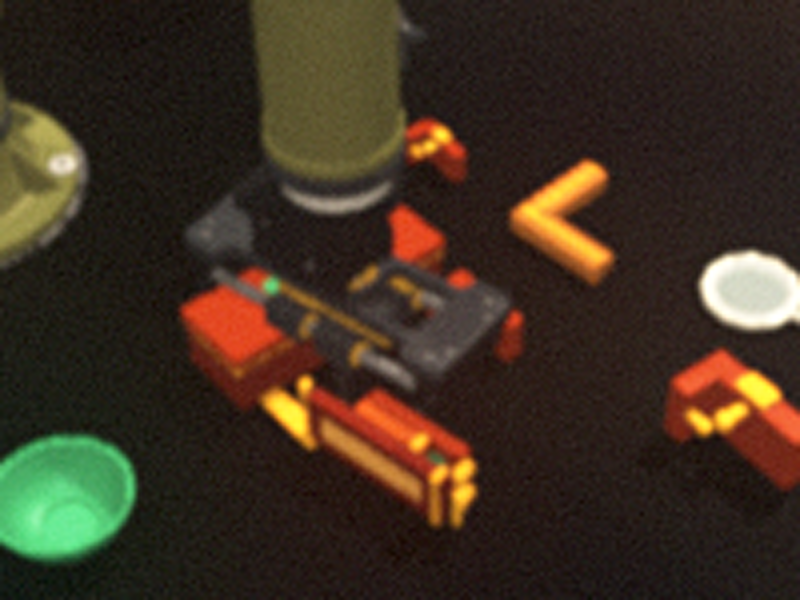

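View pics/t14.png

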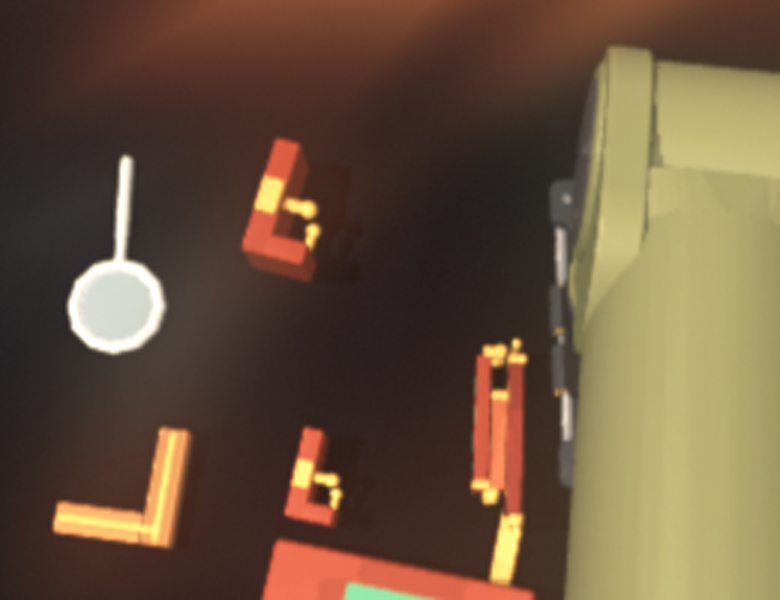

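```bash
python3 -m handwheel '[[-2,0,40,0,0,0,1],[-2,0,80,0,0,0,1],[-2,0,113,0,0,0,1],[-2,0,113,0,0,0,1],[-2,0,113,0,0,0,1]]'
python3 - <<'E'
from h import *
for g,th in[(.04,-1),(.01,-1),(0,0),(0,10),(0,20),(0,30),(0,40),(0,50),(0,60),(0,65),(0,70),(0,75),(0,80),(0,85)]:
    p=push(IH,th,.1,.0155,.035,g,1);print(th,g,np.round(p,3),*rel(*p))
E
```

```text
time: 17.38
position: [0.5338, -0.0876, 0.0384]
tool_rot: [2.221, 2.22, 0.002]
ft_force: [-0.1, -0.6, 1.3]
grip_width: 0.001
-1 0.04 [ 0.533 -0.088  0.035 -1.   ] [-0.1 -1.3  3.4] [ 0.002 -0.     0.017]
-1 0.01 [ 0.533 -0.058  0.035 -1.   ] [29.9 -0.8  3.4] [ 0.002 -0.     0.017]
0 0 [ 0.534 -0.046  0.035  0.   ] [41.7 -0.3  3.4] [ 0.002 -0.    -0.001]
10 0 [ 0.535 -0.028  0.035 10.   ] [59.3  0.9  3.4] [ 0.002  0.    -0.175]
20 0 [ 5.33e-01 -1.10e-02  3.50e-02  2.00e+01] [76.8 -1.1  3.4] [ 0.002  0.    -0.35 ]
30 0 [5.28e-01 6.00e-03 3.50e-02 3.00e+01] [93.7 -6.   3.4] [ 0.002  0.    -0.524]
40 0 [5.2e-01 2.2e-02 3.5e-02 4.0e+01] [109.6 -13.8   3.4] [ 0.002  0.001 -0.699]
50 0 [5.1e-01 3.6e-02 3.5e-02 5.0e+01] [123.8 -24.2   3.4] [ 0.002  0.001 -0.873]
60 0 [4.97e-01 4.80e-02 3.50e-02 6.00e+01] [136.  -36.9   3.4] [ 1.000e-03  1.000e-03 -1.048e+00]
65 0 [4.9e-01 5.4e-02 3.5e-02 6.5e+01] [141.2 -44.1   3.4] [ 1.000e-03  1.000e-03 -1.135e+00]
70 0 [4.82e-01 5.80e-02 3.50e-02 7.00e+01] [145.8 -51.6   3.4] [ 1.000e-03  1.000e-03 -1.222e+00]
75 0 [4.74e-01 6.20e-02 3.50e-02 7.50e+01] [149.7 -59.5   3.4] [ 1.00e-03  1.00e-03 -1.31e+00]
80 0 [4.66e-01 6.50e-02 3.50e-02 8.00e+01] [152.9 -67.8   3.3] [ 1.000e-03  1.000e-03 -1.397e+00]
85 0 [4.58e-01 6.80e-02 3.50e-02 8.50e+01] [155.4 -76.2   3.3] [ 1.000e-03  1.000e-03 -1.484e+00]
```

```bash
python3 -m handwheel '[[12,-1,1,0,0,0,1],[24,-1,1,0,0,0,1],[34,0,1,0,0,0,1],[42,0,1,0,0,0,1],[50,1,1,0,0,-0.09,1],[59,1,1,0,0,-0.17,1],[68,0,1,0,0,-0.26,1],[77,-1,1,0,0,-0.35,1],[85,-3,1,0,0,-0.44,1],[94,-6,1,0,0,-0.52,1],[102,-10,1,0,0,-0.61,1],[110,-14,1,0,0,-0.7,1]]'
python3 - <<'E'
from h import *
for g,th in[(0,40),(0,45),(0,50),(0,55),(0,60),(0,65),(0,70),(0,75),(0,80),(0,85)]:
    p=push(IH,th,.1,.0155,.036,g,1);print(th,g,np.round(p,3),*rel(*p))
crop("scene",150,90,200,150,4,"s15");crop("top",100,60,260,200,3,"t15")
E
```

```text
time: 18.88
position: [0.521, 0.0219, 0.037]
tool_rot: [1.323, 2.845, 0.002]
ft_force: [3.6, -2.0, -0.5]
grip_width: 0.004
40 0 [5.2e-01 2.2e-02 3.6e-02 4.0e+01] [ 0.7 -0.7  1. ] [0.003 0.003 0.002]
45 0 [5.15e-01 2.90e-02 3.60e-02 4.50e+01] [9.5 0.3 0.9] [ 0.003  0.003 -0.085]
50 0 [5.1e-01 3.6e-02 3.6e-02 5.0e+01] [18.3  0.5  0.9] [ 0.003  0.003 -0.172]
55 0 [5.04e-01 4.30e-02 3.60e-02 5.50e+01] [27.1 -0.   0.9] [ 0.003  0.004 -0.259]
60 0 [4.97e-01 4.80e-02 3.60e-02 6.00e+01] [35.8 -1.4  0.8] [ 0.003  0.004 -0.347]
65 0 [4.9e-01 5.4e-02 3.6e-02 6.5e+01] [44.4 -3.4  0.8] [ 0.002  0.004 -0.434]
70 0 [4.82e-01 5.80e-02 3.60e-02 7.00e+01] [52.8 -6.2  0.8] [ 0.002  0.004 -0.521]
75 0 [4.74e-01 6.20e-02 3.60e-02 7.50e+01] [60.9 -9.8  0.7] [ 0.002  0.004 -0.609]
80 0 [4.66e-01 6.50e-02 3.60e-02 8.00e+01] [ 68.6 -14.    0.7] [ 0.002  0.004 -0.696]
85 0 [4.58e-01 6.80e-02 3.60e-02 8.50e+01] [ 76.  -18.9   0.7] [ 0.002  0.004 -0.783]
```

View pics/s15.png

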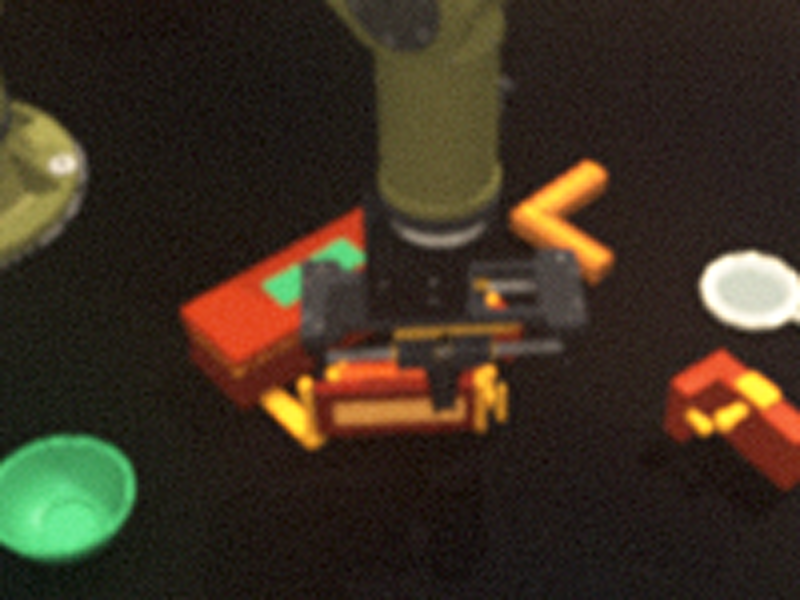

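The packet swings in at about 4 N (scene crop (400,400)). Continuing to just before the earliest possible catch contact.

```bash
python3 -m handwheel '[[7,0,1,0,0,-0.07,1],[14,0,1,0,0,-0.13,1],[21,0,1,0,0,-0.2,1],[28,0,1,0,0,-0.27,1],[34,-1,1,0,0,-0.33,1],[39,-2,1,0,0,-0.38,1]]'
python3 -m handwheel '[[3,-1,0,0,0,-0.03,1],[6,-1,0,0,0,-0.06,1]]'
python3 - <<'E'
from h import *
for g,th in[(0,62),(0,65),(0,68),(0,70),(0,75),(0,80),(0,85)]:
    p=push(IH,th,.1,.0155,.036,g,1);print(th,g,np.round(p,3),*rel(*p))
crop("scene",150,90,200,150,4,"s16");crop("top",150,120,200,150,4,"t16")
E
```

```text
time: 19.73
position: [0.4943, 0.0503, 0.0362]
tool_rot: [0.766, 3.043, 0.001]
ft_force: [4.1, -0.7, 1.8]
grip_width: 0.005
time: 19.98
position: [0.4887, 0.0534, 0.0362]
tool_rot: [0.674, 3.064, 0.004]
ft_force: [5.2, 0.3, 0.9]
grip_width: 0.004
62 0 [4.94e-01 5.10e-02 3.60e-02 6.20e+01] [-6.1 -0.2  0.2] [0.003 0.003 0.056]
65 0 [4.9e-01 5.4e-02 3.6e-02 6.5e+01] [-0.9  0.7  0.2] [0.003 0.003 0.003]
68 0 [4.85e-01 5.70e-02 3.60e-02 6.80e+01] [4.3 1.4 0.2] [ 0.003  0.003 -0.049]
70 0 [4.82e-01 5.80e-02 3.60e-02 7.00e+01] [7.9 1.7 0.2] [ 0.003  0.003 -0.084]
75 0 [4.74e-01 6.20e-02 3.60e-02 7.50e+01] [16.7  2.   0.2] [ 0.003  0.004 -0.171]
80 0 [4.66e-01 6.50e-02 3.60e-02 8.00e+01] [25.5  1.4  0.1] [ 0.003  0.004 -0.259]
85 0 [4.58e-01 6.80e-02 3.60e-02 8.50e+01] [34.2  0.1  0.1] [ 0.003  0.004 -0.346]
```

View pics/s16.png

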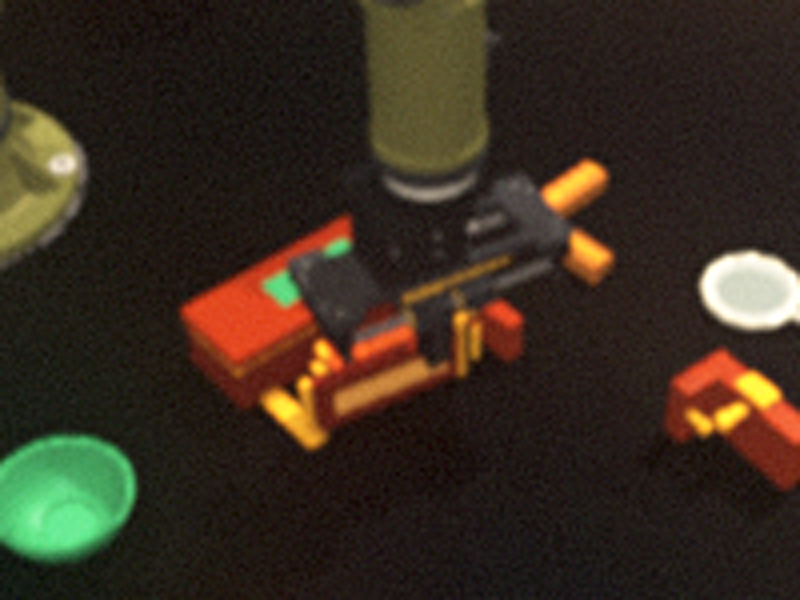

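View pics/t16.png

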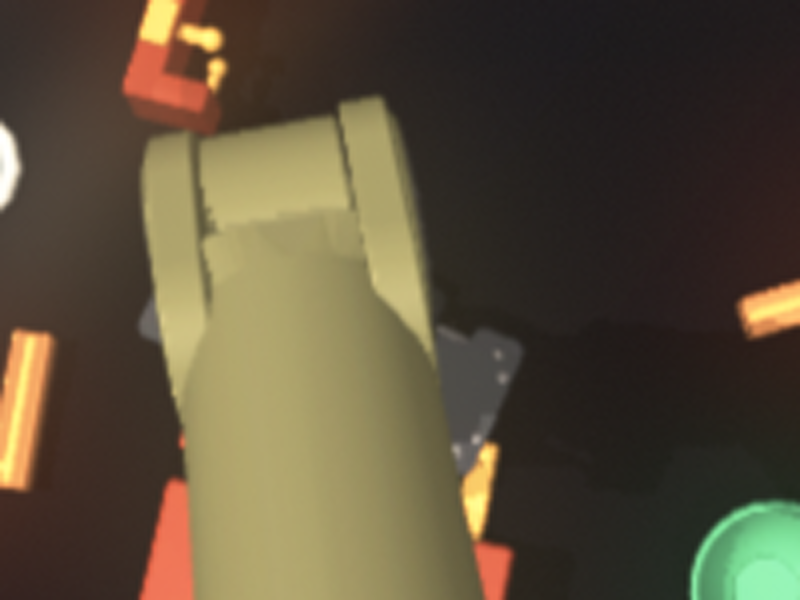

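```bash
python3 -m handwheel '[[2,0,0,0,0,-0.02,1],[4,1,0,0,0,-0.04,1]]';python3 -m handwheel '[[2,0,0,0,0,-0.02,1],[4,0,0,0,0,-0.04,1]]'
```

```text
time: 20.32
position: [0.4844, 0.0552, 0.0358]
tool_rot: [0.613, 3.079, 0.001]
ft_force: [4.3, 0.1, 2.4]
grip_width: 0.004
time: 20.58
position: [0.4801, 0.0569, 0.0355]
tool_rot: [0.55, 3.092, 0.001]
ft_force: [4.7, 1.3, 2.3]
grip_width: 0.007
```

```bash
python3 -m handwheel '[[2,0,0,0,0,-0.02,1]]';python3 -m handwheel '[[2,0,0,0,0,-0.02,1]]'; python3 -m handwheel '[[0,0,0,0,0,0,1]]'
```

```text
time: 20.7
position: [0.4781, 0.0576, 0.0354]
tool_rot: [0.518, 3.098, 0.001]
ft_force: [6.1, 1.2, 0.8]
grip_width: 0.002
time: 20.82
position: [0.4777, 0.058, 0.0356]
tool_rot: [0.487, 3.1, 0.001]
ft_force: [10.6, 1.3, -2.0]
grip_width: 0.002
time: 20.95
position: [0.4778, 0.058, 0.0356]
tool_rot: [0.488, 3.099, 0.001]
ft_force: [9.5, 1.1, -0.3]
grip_width: 0.009
```

Catch resistance has begun (10 N at about 72°). Pressing on in 1–2 mm steps.

```bash
python3 -m handwheel '[[2,0,0,0,0,-0.02,1]]';python3 -m handwheel '[[1,0,0,0,0,-0.01,1]]';python3 -m handwheel '[[1,0,0,0,0,-0.01,1]]'
```

```text
time: 21.08
position: [0.4775, 0.0582, 0.0359]
tool_rot: [0.456, 3.101, 0.002]
ft_force: [14.3, -0.7, -4.8]
grip_width: 0.004
time: 21.2
position: [0.4775, 0.0583, 0.036]
tool_rot: [0.441, 3.101, 0.002]
ft_force: [16.1, -0.8, -6.3]
grip_width: 0.005
time: 21.32
position: [0.4774, 0.0585, 0.0361]
tool_rot: [0.425, 3.101, 0.002]
ft_force: [17.8, -0.3, -7.4]
grip_width: 0.01
```

```bash
python3 -m handwheel '[[1,0,0,0,0,-0.01,1]]';python3 -m handwheel '[[1,0,0,0,0,-0.01,1]]'
```

```text
time: 21.45
position: [0.4774, 0.0585, 0.0362]
tool_rot: [0.41, 3.102, 0.003]
ft_force: [19.4, -1.1, -10.0]
grip_width: 0.01
time: 21.58
position: [0.4773, 0.0586, 0.0363]
tool_rot: [0.395, 3.102, 0.003]
ft_force: [21.1, -2.4, -11.1]
grip_width: 0.005
```

The position stays at x = 0.4775 while the force rises, and a vertical component appears. I'll look before pushing harder.

```bash
python3 - <<'E'
from h import *
crop("scene",180,130,130,80,6,"s17")
s=ctrl.get_state();p=s["position"][:2]
v=p-np.array(IH);
for off in(.0155,):
    r=np.hypot(*v);print("leaf angle",np.degrees(np.arctan2(v[1],v[0])+np.arcsin(off/r)),r, s["torque"],s["ft_force"])
Rm=R.from_rotvec(s["tool_rot"]).as_matrix();print(np.degrees(np.arctan2(Rm[1,1],Rm[0,1])),Rm[:,2])
E
```

```text
leaf angle 72.7840944815986 0.09918642720415873 [-0.39269557 -4.79785079 -0.09417568] [ 20.97262464  -1.20955553 -10.46368354]
75.52050713370123 [ 1.49908974e-02 -1.46937220e-04 -9.99887619e-01]
```

View pics/s17.png

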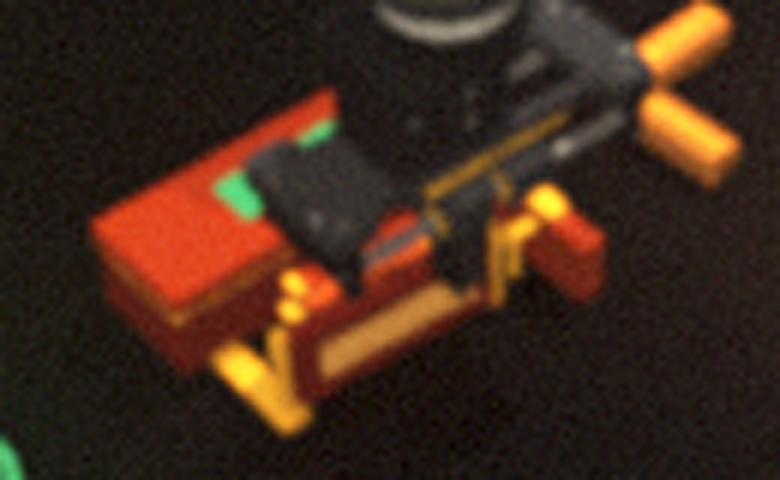

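```bash
python3 -m handwheel '[[1,0,0,0,0,0,1]]';python3 -m handwheel '[[1,0,0,0,0,0,1]]'
```

```text
time: 21.75
position: [0.4772, 0.0586, 0.0365]
tool_rot: [0.395, 3.1, 0.003]
ft_force: [23.2, -2.3, -12.6]
grip_width: 0.007
time: 21.88
position: [0.4771, 0.0586, 0.0366]
tool_rot: [0.395, 3.098, 0.003]
ft_force: [25.2, -2.5, -14.7]
grip_width: 0.007
```

```bash
python3 -m handwheel '[[1,0,0,0,0,0,1]]';python3 -m handwheel '[[0,0,0,0,0,0,1]]'
```

```text
time: 22.0
position: [0.4756, 0.0591, 0.0365]
tool_rot: [0.396, 3.1, 0.003]
ft_force: [14.7, 1.0, -8.5]
grip_width: 0.01
time: 22.12
position: [0.4701, 0.0607, 0.0358]
tool_rot: [0.395, 3.111, 0.003]
ft_force: [10.2, 1.9, 0.1]
grip_width: 0.004
```

The leaf broke through: x went from 0.477 to 0.470, about 7 mm, matching the 8 mm catch travel. Let it settle and check.

```bash
python3 -m handwheel '[[0,0,0,0,0,0,1]]';python3 -m handwheel '[[0,0,0,0,0,0,1]]';python3 -m handwheel '[[1,0,0,0,0,0,1]]';python3 -m handwheel '[[2,0,0,0,0,0,1]]'
python3 - <<'E'
from h import *
crop("scene",180,130,130,80,6,"s18")
E
```

```text
time: 22.25
position: [0.4702, 0.0606, 0.036]
tool_rot: [0.395, 3.111, 0.002]
ft_force: [10.4, 1.4, -0.1]
grip_width: 0.009
time: 22.38
position: [0.4702, 0.0606, 0.036]
tool_rot: [0.394, 3.111, 0.002]
ft_force: [9.8, 1.6, -0.2]
grip_width: 0.009
time: 22.5
position: [0.47, 0.0607, 0.0361]
tool_rot: [0.394, 3.109, 0.002]
ft_force: [12.7, 0.6, -2.9]
grip_width: 0.005
time: 22.62
position: [0.4698, 0.0608, 0.0363]
tool_rot: [0.394, 3.105, 0.002]
ft_force: [17.1, -0.3, -6.9]
grip_width: 0.007
```

View pics/s18.png

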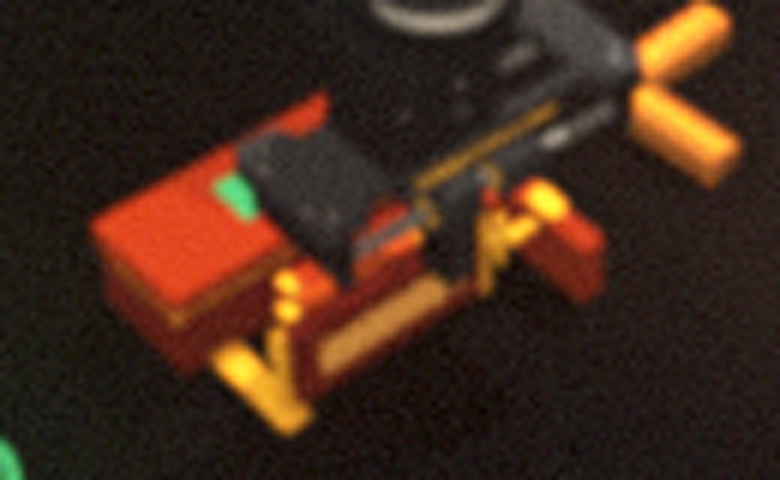

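Now a hard stop: 17 N with no further motion, after 8.7 mm from first resistance. Hold, then back off slowly.

```bash
python3 -m handwheel '[[0,0,0,0,0,0,1],[-2,0,0,0,0,0,1],[-4,0,0,0,0,0,1],[-6,0,0,0,0,0,1]]';python3 -m handwheel '[[-3,0,0,0,0,0,1],[-6,0,0,0,0,0,1]]';python3 -m handwheel '[[-7,0,0,0,0,0,1],[-15,0,0,0,0,0,1],[-25,0,0,0,0,0,1],[-25,0,0,0,0,0,1]]'
python3 - <<'E'
from h import *
crop("scene",180,130,130,80,6,"s19")
E
```

```text
time: 23.18
position: [0.4703, 0.06, 0.0353]
tool_rot: [0.395, 3.117, 0.001]
ft_force: [3.2, 1.5, 2.3]
grip_width: 0.006
time: 23.42
position: [0.4738, 0.0576, 0.034]
tool_rot: [-0.395, -3.112, 0.002]
ft_force: [-0.5, 0.8, 1.1]
grip_width: 0.004
time: 23.92
position: [0.5011, 0.0516, 0.0353]
tool_rot: [0.397, 3.116, 0.0]
ft_force: [-0.6, 0.3, 0.5]
grip_width: 0.007
```

View pics/s19.png

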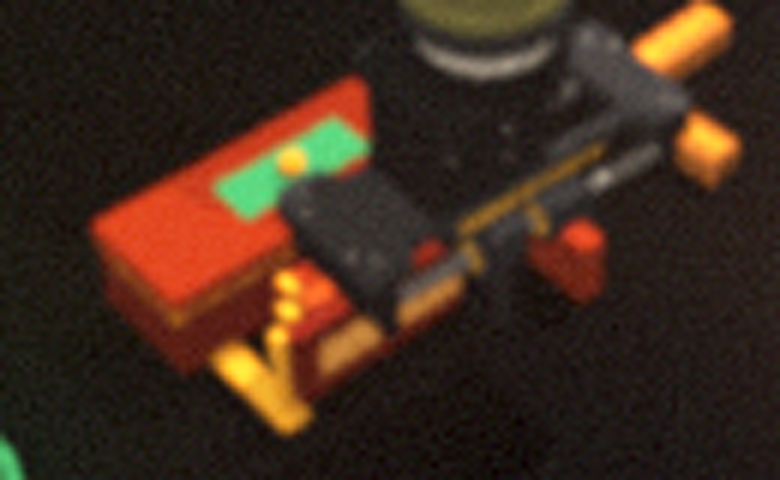

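```bash
python3 -m handwheel '[[-20,0,0,0,0,0,1],[-20,0,-50,0,0,0,1],[-20,0,-110,0,0,0,1],[-40,-60,-130,0,0,0,1],[-60,-120,-130,0,0,0,1],[-80,-180,-130,0,0,0,1],[-80,-240,-130,0,0,0,1],[-80,-240,-130,0,0,0,1]]'
python3 - <<'E'
from h import *
crop("scene",180,130,130,80,6,"s20");crop("top",170,180,120,110,5,"t20");crop("top",60,80,400,240,2,"t21")
E
```

```text
time: 24.98
position: [0.5151, -0.207, 0.1652]
tool_rot: [-0.412, -3.114, 0.004]
ft_force: [0.6, 0.7, -0.3]
grip_width: 0.004
```

View pics/s20.png

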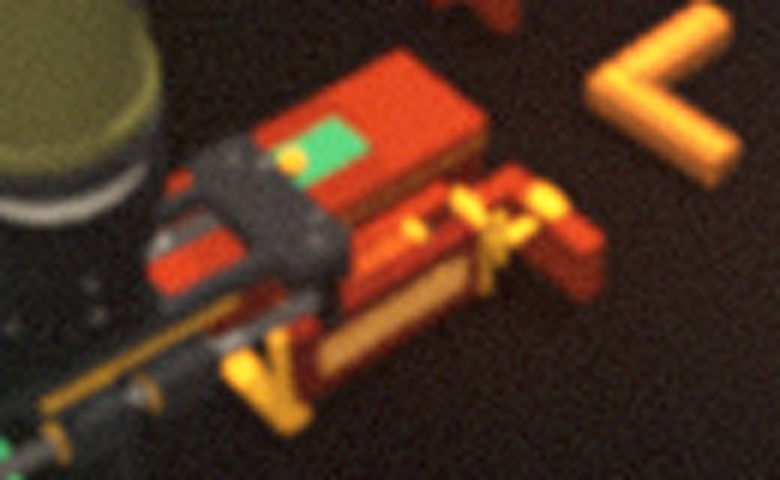

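View pics/t20.png

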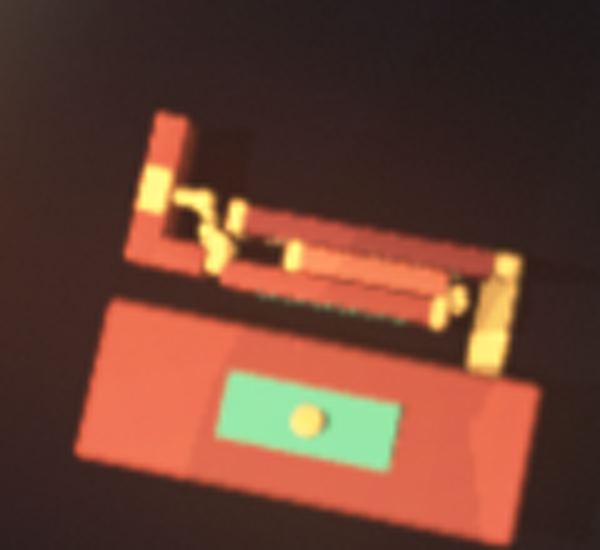

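View pics/t21.png

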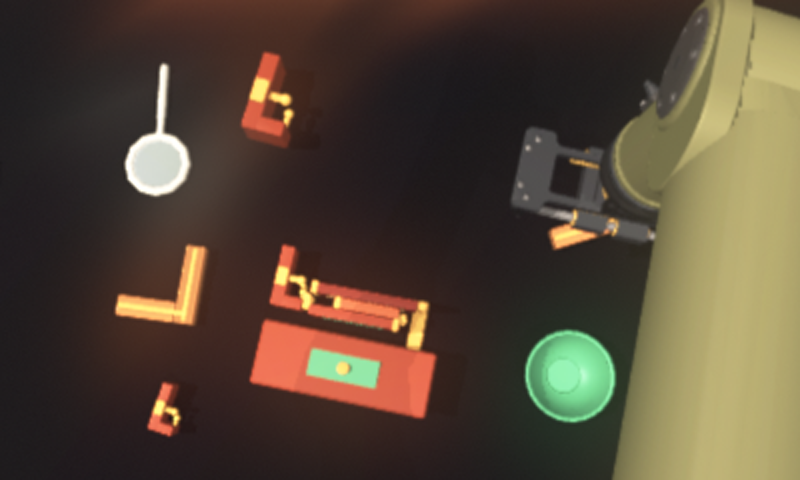

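```bash
python3 - <<'E'
from h import *
P=lambda x,y,z=.056:plane("top",170+(x+.5)/5-.5,180+(y+.5)/5-.5,z)
def ang(a,b,z=.056):
    d=(P(*a,z)-P(*b,z));return np.degrees(np.arctan2(d[1],d[0]))
print("inner outer edge",ang((245,208),(495,253)),"end",ang((300,248),(445,278)),"mid lower",ang((225,287),(430,325)),"box",ang((112,300),(540,385),.06),ang((77,458),(512,545),.06))
e=P(245,208)[:2]-np.array(IH);r=np.hypot(*e);print("from hinge", r,np.degrees(np.arctan2(e[1],e[0])+np.arcsin(.006/r)))
crop("top",180,190,50,60,10,"t22");crop("scene",245,145,50,40,14,"s22")
E
```

```text
inner outer edge 78.505684731781 end 77.05483357407435 mid lower 78.28383171502142 box 77.594359256394 77.67369401003131
from hinge 0.12475013046022593 79.03292590544874
```

View pics/t22.png

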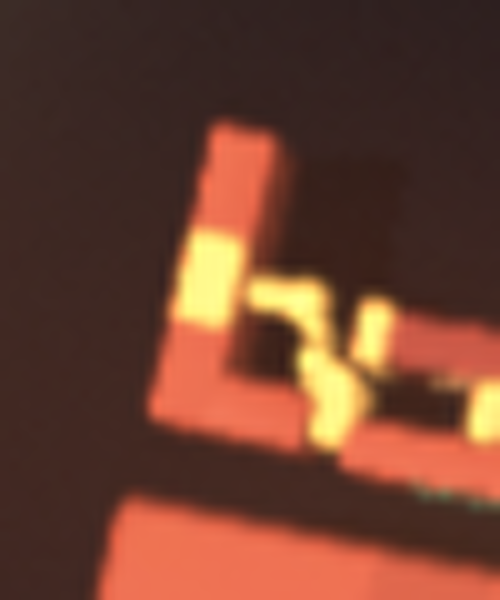

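View pics/s22.png

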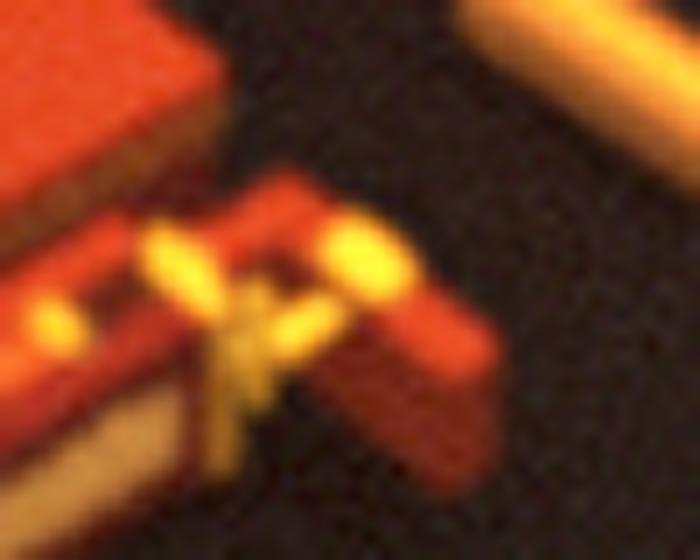

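The leaf stayed at 78–79° after release. Before the snap it sat at 72.8°, so the catch holds. The leaves are parallel within 1.5°, and the bowl (345,268), lens (139,161) and frame corners sit at their original pixels. Handing in.

```bash
python3 -m handwheel '[[0,0,0,0,0,0,1],[0,0,0,0,0,0,1]]'; python3 -c "
from bench import ctrl
print(ctrl.close_job())"
```

```text
time: 25.48
position: [0.518, -0.1995, 0.1652]
tool_rot: [0.393, 3.117, 0.0]
ft_force: [0.8, -0.7, 0.0]
grip_width: 0.004
the job is handed in; nothing more can be done
None
```

I folded the wing in order with closed fingertips and handed the job in at about 25.5 s. As far as my checks show, the catch has snapped and holds the packet. I could not confirm the stud's 3 mm travel directly, because it is only about one pixel in the pictures.

- **End leaf:** it went flat onto the middle leaf at about 3 N.
- **Middle leaf with the end leaf:** the pair went flat onto the inner leaf at about 9 N, with the inner leaf still wide open.
- **Packet pushed home:** the catch gave way at about 25 N sideways (29 N in total). That is above the 10–20 N you gave for seating the catch, but below the 50 N limit. The packet then travelled about 8.7 mm to a hard stop, where it held at 17 N without moving.

**Last checks, after backing off:**
- The inner leaf stayed at 78–79°, against 72.8° just before the snap, so it did not spring back. I am inferring that the catch holds from this and from the hard stop.
- The three leaves were parallel within about 1.5°.
- The bowl, the lens and one frame corner lie at their original pixels. The other frame corner was partly hidden by the gripper in the last picture, and its visible leg was where it had been.
- The arm was clear of everything when I handed in.

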